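# Reverse the swing arm of the shaker tray

### The arm

A 6-joint arm with a two-finger parallel gripper is mounted at the origin on a cart in front of the work surface, level with it; the furniture and walls round the work are solid. World frame = base frame: x ahead of the robot, y to its left, z up, the work surface at z = 0. Lengths are in m, angles in rad, forces in N, time in s.
With the tool pointing down it reaches from about 0.3 to 0.775 m from the base axis. Payload 14.6 kg.
Tool frame: the origin (TCP) lies on the centre line of the jaws, within the pads' length; the fingertips stand 17 mm ahead of it and the grasp point (between the pads) lies 2 mm behind it; z points along the fingers, x is the direction in which the jaws open and shut, and the axes are right-handed (so a half turn about z gives the same grasp; the last joint's range is limited). The gripper opens to 85 mm and grips with 20 to 120 N. Pads are 22 mm wide; open, the fingers measure 114 mm over their backs; the gripper's body (76 mm by 85 mm) begins 54 mm behind the grasp point. The pads swing forward as they close: fully open they stand 13 mm farther back than shut.
Start: joints at [1.261, 0.3, 1.521, -0, 1.321, -0.067], TCP at [0.132, 0.534, 0.248] pointing down, gripper open.
Joint ranges: [-3.03, 3.03], [-0.79, 2.21], [0.23, 2.52], [-1.04, 4.18], [0, 3.07], [-2.55, 2.55]. Speed limits (rad/s): [2.22, 2.22, 2.57, 3.14, 3.14, 3.14].

### API

Orientations are given as a unit quaternion [w, x, y, z].
In Python, from cell import * gives the robot as it stands.
- The arm moves only by the tool servo_tool, never from a script. Its argument "motion" is a list of rows, each an object of numbers: "dx", "dy", "dz": the shift along the tool's x, y, z in m; "rx", "ry", "rz": the turn, a rotation vector about the tool's x, y, z in degrees. A call has 1 to 12 rows; each row is the pose to reach, as a shift and turn from the pose commanded when the call began, along the tool's axes at that moment; what a row does not reach only later rows make up. A row lasts 1/8 s, in which the tool goes at most 62.5 mm and 10.7 degrees, less where a joint would pass 70% of its speed; a pose out of reach is approached as far as the arm can. A call with a gripper value outside its range is refused whole. "gripper" is the opening, from 0 (shut) to 1 (fully open), set as the call begins (left out, the last holds). The fingers move at their own pace and stop on an object; the grip force is fixed at half the most. Time passes only in rows, so rows that repeat a pose let the fingers close. It gives the time, the measured TCP pose, the force and the opening at its end, in the units of the state.
- observe(): the state, without advancing time (a new reading comes with each control period).
- capture(name): name is "scene" or "top"; returns a dict with "frame" (420x560x3 uint8, red, green, blue), "range_z" (420x560 float32, m along the optical axis (not along the pixel's ray), 0 where there is no reading), "fx", "fy", "cx", "cy" (pixels), "R" (3x3) and "t" (3): a world point X has camera coordinates R X + t. Camera axes: x right, y down, z forward; pixel columns grow to the right and rows downward; lengths in m; the calibration is good to about 2 mm. A picture is of the moment at which its call begins.
- close_job(): hands the job in, once; it reports no verdict.
The state is a dict: "clock": time; "joints": joint angles; "qd": joint speeds; "effort": joint torques, N m; "eef_pos": TCP position; "ee_rot": TCP orientation; "ft_force": force on the tool from outside, world axes, zero at the start; "wrist_torque": the same for the moment, N m; "width": finger opening in m.
Only numpy, scipy, OpenCV 4.12 (cv2) and the standard library are available. Lean on these libraries where they do the work, as an engineer would, in place of code of your own. Each camera call takes 0.05 s, during which the arm holds its last target.

### The job

The swing arm of the little round tray is parked on its pivot pin by the hole next to the tray. Lift it off the pin, turn it end for end and refit it, tray side up and fully down on its seat, by the hole at its far end, so that the tray reaches out to the left, towards the hob. Then stand the salt shaker upright on the tray, without ever tipping it over, and leave the other things where they are.

Things in the scene. Friction and masses are not known exactly. Their poses are not given: they have to be found in the camera images.
- pivot (a point): on the axis of the fixed black stand's upright steel pin, 30 mm above the worktop, where the centre of a fitted hole lies. x ahead, y left (to the hob), z up; turned up to 0.4 rad about z. Pin 12 mm thick, tapered tip at height 54 mm; round seat 56 mm across, top at 24 mm. Cheeks before and behind the pin (20 to 27 mm off its axis, top at 34 mm) let a fitted arm swing only 0.4 rad either way from left or right.
- swing_arm: loose, 192 mm, 250 g: aluminium bar 18 wide, 12 thick, an eye (31 mm across, 16 mm hole) at each end, round tray beyond one. Origin: mid-bar between the holes, mid thickness, 30 mm up when fitted (grip here; centre of mass 32 mm to the tray). x to the tray, z up. Holes at x = 42 and -42 mm, tray at 98. Foot under the tray stands on the worktop. Starts with tray hole on the pin, bar to the left.
- eye_tray (a point): centre of the hole next to the tray, at mid thickness of the bar
- eye_end (a point): centre of the hole at the far end of the bar, at mid thickness; this one must come onto the pin
- tray_floor (a point): centre of the tray's floor (its upper face, 30 mm above the worktop when the arm is fitted). The tray is 72 mm in diameter, inside its rim 66 mm; the rim stands 5 mm above the floor.
- shaker_mid (a point): centre, half-way up, of the salt shaker: a round upright shaker 44 mm in diameter and 90 mm tall with a grey domed top, 160 g; z up along it. It stands on the worktop to the right of the stand.
- tin: bystander: food tin 75 mm in diameter, 58 mm tall; origin at the centre of its underside
- egg_timer: bystander: round kitchen timer 68 mm in diameter, 52 mm tall; origin at the centre of its underside
- jam: bystander: jam jar 73 mm in diameter, 84 mm tall; origin at the centre of its underside
- mill: bystander: wooden pepper mill 58 mm in diameter, 165 mm tall; origin at the centre of its underside
There are look-alikes about, which are no part of the job. Leave any purple look-alike of the part that bears shaker_mid alone.

How it is judged:
By the outcome, as a careful person would: the job done as asked, in the order asked, and still so for the second after the job is handed in, with the robot touching nothing.
It also fails if it takes over 72 s, if anything falls off the work surface, if the arm or the gripper's body presses on something with over 40 N, if the wrist force passes 120 N, or if a joint passes its speed limit or range.

## Working session

There is one attempt and no reset: what is moved stays moved. The work goes in short steps, Python scripts to look and compute and a tool call to move; the robot and the scene stay as the last step left them, time stands still between calls to the robot, and variables do not carry over. Pictures are saved under pics/ and viewed, and the job is handed in when it is done.

Besides the shell and the picture viewer there is one more tool, called after "Call:" as name([rows], argument=value, ...), one row to a line, values as JSON. servo_tool: Moves the arm, as the interface text tells. Its arguments: {"type":"object","properties":{"motion":{"type":"array"},"gripper":{"type":"number"}},"required":["motion"]}

```bash
mkdir -p pics; ls; python3 - <<'E'
from cell import *
import cv2,numpy as np
print(observe())
for n in("scene","top"):
    c=capture(n); cv2.imwrite(f"pics/{n}0.png",c["frame"][:,:,::-1]); np.savez(f"pics/{n}0.npz",**c)
    print(n,c["fx"],c["fy"],c["cx"],c["cy"],np.round(c["R"],3).tolist(),c["t"])
E
```

```text
pics
{'clock': 0.0, 'joints': array([ 1.26140190e+00,  3.00513209e-01,  1.52161337e+00,  5.18842792e-05,
        1.32068280e+00, -6.66223058e-02]), 'qd': array([ 9.81132017e-04,  1.01589780e-03, -8.62471356e-04,  1.54830346e-03,
        3.11902180e-04,  5.67367632e-05]), 'effort': array([-4.45864916e-04, -5.43518722e+01, -3.61776209e+01, -1.46884149e-04,
        4.22940051e-03, -3.59901310e-05]), 'eef_pos': array([0.13215338, 0.53366047, 0.24768454]), 'ee_rot': array([ 3.21417178e-04,  7.87529812e-01,  6.16276256e-01, -5.17134190e-04]), 'ft_force': array([-0.64692345, -0.33614825, -0.64446486]), 'wrist_torque': array([-0.02036587,  0.0094709 ,  0.01721604]), 'width': 0.08552366114749621}
scene 464.7212659130536 464.7212659130536 269.5385313849746 200.23397865773228 [[0.665, -0.747, 0.003], [-0.566, -0.507, -0.65], [0.487, 0.431, -0.76]] [-0.41666425  0.26768815  1.11946045]
top 460.9146735589778 460.9146735589778 276.3034718064065 209.47289186299793 [[0.006, -0.999, 0.032], [-0.993, -0.01, -0.114], [0.114, -0.031, -0.993]] [-0.14912437  0.48079658  1.06597386]
```

View pics/scene0.png

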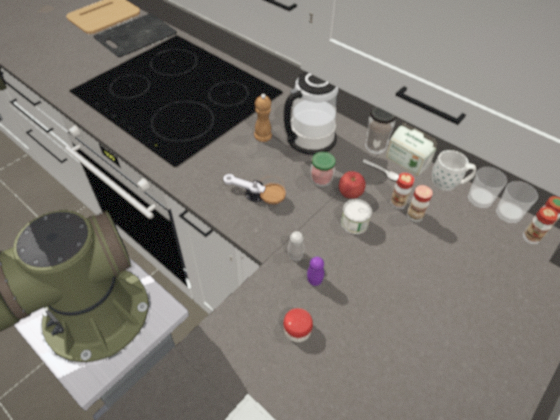

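View pics/top0.png

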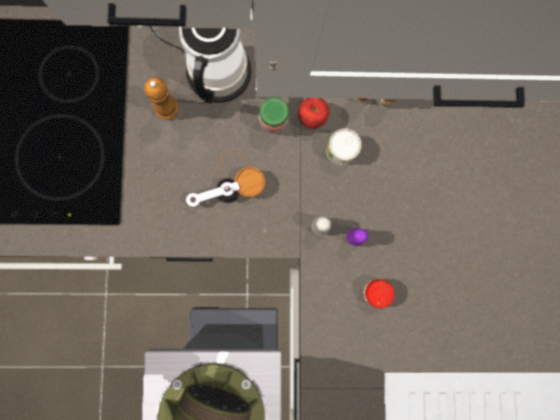

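The top view shows the arm with its far eye near (193,200), the pin near (229,189) and the orange tray near (250,182). There are two shaker candidates. The white/grey one at (323,225) in top and (296,245) in scene fits the description (grey dome). The purple one at (358,236) is the look-alike to leave alone. I'll enlarge to confirm.

```bash
cat > h.py <<'E'
import numpy as np,cv2
def ray(c,u,v,z):
    R=np.array(c["R"]);t=np.array(c["t"])
    d=R.T@np.array([(u-c["cx"])/c["fx"],(v-c["cy"])/c["fy"],1.0]); o=-R.T@t
    return o+d*(z-o[2])/d[2]
def proj(c,X):
    p=np.array(c["R"])@np.array(X)+np.array(c["t"]); return np.array([c["fx"]*p[0]/p[2]+c["cx"],c["fy"]*p[1]/p[2]+c["cy"]])
def pts(c):
    Z=c["range_z"];v,u=np.indices(Z.shape)
    P=np.stack([(u-c["cx"])/c["fx"]*Z,(v-c["cy"])/c["fy"]*Z,Z],-1)-np.array(c["t"])
    return P@np.array(c["R"])
def load(n): return {k:v for k,v in np.load(f"pics/{n}.npz").items()}
def crop(c,name,x0,y0,x1,y1,s):
    cv2.imwrite(f"pics/{name}.png",cv2.resize(c["frame"][y0:y1,x0:x1,::-1],None,fx=s,fy=s,interpolation=cv2.INTER_CUBIC))
E
python3 - <<'E'
from h import *
a=load("top0");b=load("scene0")
crop(a,"t0c",175,155,375,265,4); crop(b,"s0c",210,160,350,300,4)
for n,c in(("top",a),("scene",b)):
    P=pts(c); hsv=cv2.cvtColor(c["frame"],cv2.COLOR_RGB2HSV)
    if n=="top": rr=P[165:260,180:375]
    else: rr=P[165:300,215:340]
    # print local stats
    h=rr[...,2]
    print(n,"plane z",np.median(h))
    v,u=np.indices(h.shape); oy,ox=(165,180) if n=="top" else (165,215)
    m=(h>0.012)
    nl,lab,st,ce=cv2.connectedComponentsWithStats(m.astype(np.uint8))
    for i in range(1,nl):
        if st[i,4]<15: continue
        q=rr[lab==i]; print(st[i]+[ox,oy,0,0,0],np.round(q.mean(0),4),np.round(q.max(0),3),np.round(q.min(0),3))
E
```

```text
top plane z 0.00016074538867578682
[ 187  167   78   40 1367] [ 0.5348 -0.0446  0.035 ] [0.584 0.066 1.118] [ 0.357 -0.116  0.018]
[312 217  19  18 278] [ 0.4418 -0.246   0.0748] [ 0.465 -0.111  1.118] [ 0.357 -0.27   0.028]
[347 228  22  18 309] [ 0.4171 -0.328   0.0752] [ 0.44  -0.111  1.118] [ 0.357 -0.353  0.013]
scene plane z -0.0005483740219050411
[310 165  25  21 428] [ 0.6779 -0.1555  0.0605] [ 0.724 -0.11   1.026] [-0.116 -0.658  0.012]
[224 175  62  30 822] [ 0.5298 -0.0472  0.035 ] [0.583 0.064 1.026] [-0.116 -0.658  0.018]
[288 232  17  27 365] [ 0.4312 -0.2618  0.0656] [ 0.459 -0.234  1.026] [-0.116 -0.658  0.012]
[306 257  18  28 385] [ 0.4068 -0.344   0.0638] [ 0.433 -0.318  1.026] [-0.116 -0.658  0.012]
```

View pics/t0c.png

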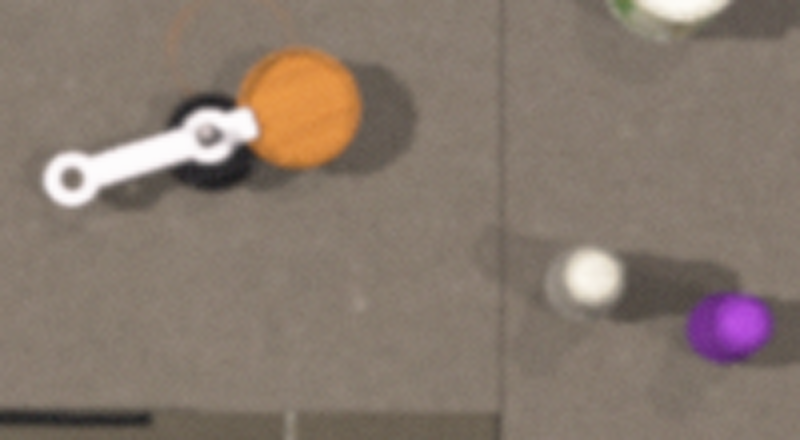

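View pics/s0c.png

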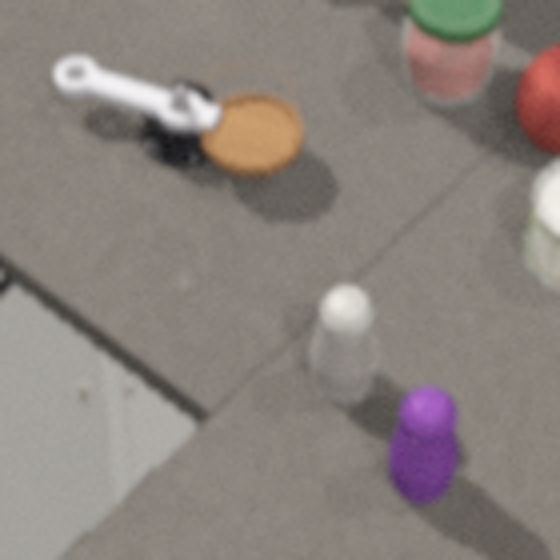

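Confirmed in both crops: the shaker for the job is the clear-bodied one with the pale grey dome (top crop (593,275), scene crop (345,310)). The purple one beside it is the look-alike. Next I'll measure the arm, pin and shaker by mask.

```bash
python3 - <<'E'
from h import *
a=load("top0");b=load("scene0")
for n,c in(("top",a),("scene",b)):
    hsv=cv2.cvtColor(c["frame"],cv2.COLOR_RGB2HSV).astype(int); H,S,V=hsv[...,0],hsv[...,1],hsv[...,2]
    y,x=np.indices(H.shape)
    roi=((x>180)&(x<270)&(y>160)&(y<215)) if n=="top" else ((x>215)&(x<290)&(y>168)&(y<210))
    tr=roi&(H>5)&(H<22)&(S>110)
    k,_=cv2.findContours(tr.astype(np.uint8),cv2.RETR_EXTERNAL,cv2.CHAIN_APPROX_NONE); k=max(k,key=cv2.contourArea)
    e=cv2.fitEllipse(k); print(n,"tray",e, ray(c,*e[0],0.034)[:2])
    w=(roi&(V>165)&(S<60)).astype(np.uint8)
    P=pts(c)
    print("white z",np.median(P[w>0][:,2]))
    k,hh=cv2.findContours(w,cv2.RETR_CCOMP,cv2.CHAIN_APPROX_NONE)
    for q,h in zip(k,hh[0]): print(len(q),h[3],cv2.contourArea(q),q[:,0].mean(0),ray(c,*q[:,0].mean(0),0.036)[:2],ray(c,*q[:,0].mean(0),0.030)[:2])
    ys,xs=np.nonzero(w); pw=np.array([ray(c,u,v,0.036)[:2] for u,v in zip(xs,ys)])
    m=pw.mean(0);u_,s_,vt=np.linalg.svd(pw-m); print("bar mean",m,"dir",vt[0]); pr=(pw-m)@vt[0]; print("ext",m+vt[0]*pr.min(),m+vt[0]*pr.max())
    dk=roi&(V<60); ys,xs=np.nonzero(dk); print("dark",dk.sum(),xs.min(),xs.max(),ys.min(),ys.max())
    crop(c,n+"z",*( (185,165,265,215) if n=="top" else (220,170,290,215)),10)
    # shaker dome
    r=((x>310)&(x<333)&(y>212)&(y<238)) if n=="top" else ((x>284)&(x<308)&(y>228)&(y<262))
    m=r&(V>170); ys,xs=np.nonzero(m); print("dome",xs.mean(),ys.mean(),m.sum())
    q=P[r]; q=q[(q[:,2]>0.08)&(q[:,2]<.12)]; print("dome pts",len(q),q.mean(0),np.percentile(q[:,2],95))
E
```

```text
top tray ((249.9086456298828, 181.5536346435547), (29.156105041503906, 30.0708065032959), 160.10594177246094) [ 0.54776216 -0.08195893]
white z 0.035011666458949875
117 -1 483.5 [212.03418803 193.        ] [0.51895633 0.00702168] [0.51985476 0.00767868]
16 0 25.0 [192.5   199.375] [0.50328181 0.05253244] [0.50409332 0.05344181]
17 0 23.5 [227.47058824 189.        ] [ 0.52892184 -0.02917683] [ 0.52987553 -0.02872056]
bar mean [0.51844698 0.00840829] dir [ 0.31923837 -0.94767445]
ext [0.4983477  0.06807394] [ 0.53960709 -0.05440651]
dark 129 218 237 179 201
dome 322.39102564102564 223.42948717948718 156
dome pts 151 [ 0.44484386 -0.25022006  0.08620678] 0.09023604207112426
scene tray ((272.7012023925781, 193.7819366455078), (18.281482696533203, 23.253454208374023), 79.13396453857422) [ 0.5433115  -0.08583959]
white z 0.03423344123031681
90 -1 276.0 [243.53333333 182.81111111] [0.51732764 0.0039261 ] [0.52116931 0.00793563]
14 0 18.0 [254.85714286 185.35714286] [ 0.53189941 -0.02727957] [ 0.53582939 -0.02345919]
bar mean [0.51671926 0.00568625] dir [ 0.30627    -0.95194469]
ext [0.49704946 0.06682372] [ 0.5373887  -0.05855823]
dark 90 246 260 190 201
dome 296.06140350877195 236.59649122807016 114
dome pts 99 [ 0.44184169 -0.25464795  0.08577339] 0.09006184080031784
```

View pics/topz.png

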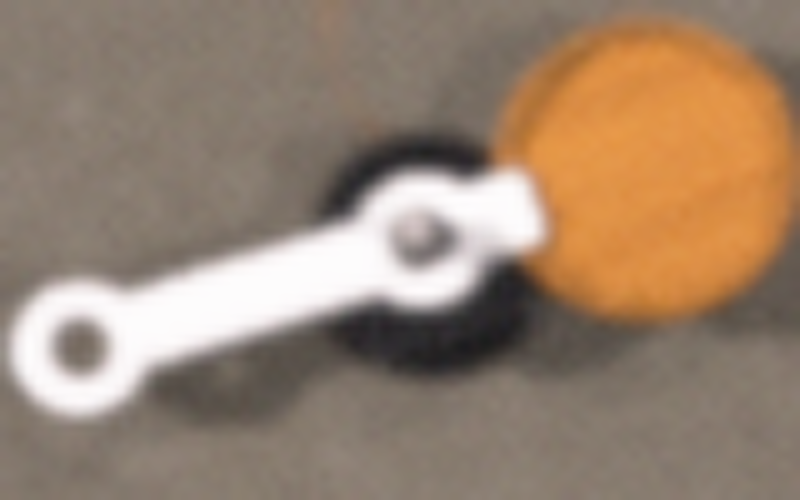

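View pics/scenez.png

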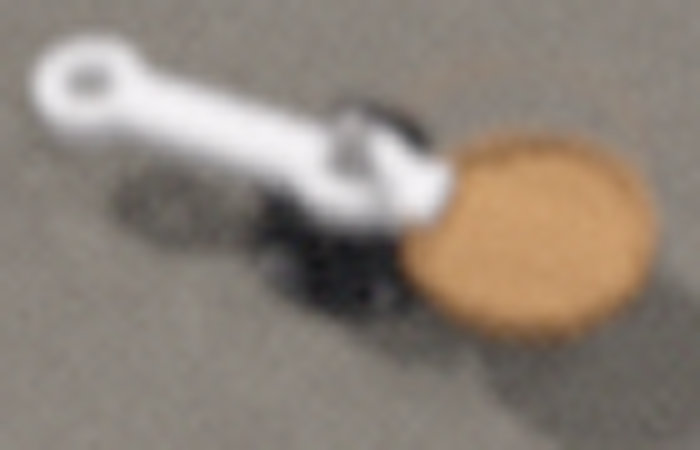

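```bash
cat >> h.py <<'E'
from scipy.spatial.transform import Rotation as Rn
def Rq(q): return Rn.from_quat([q[1],q[2],q[3],q[0]])
def down(xang,tilt=0):
    # tool down with jaw axis at xang deg; tilt = rotation about tool x, deg
    a=np.radians(xang); x=np.array([np.cos(a),np.sin(a),0]); z=np.array([0,0,-1.]); y=np.cross(z,x)
    return Rn.from_matrix(np.stack([x,y,z],1))*Rn.from_euler('x',tilt,degrees=True)
def plan(p,R,p0=None,R0=None):
    from cell import observe
    s=observe(); 
    if p0 is None: p0=s["eef_pos"]
    if R0 is None: R0=Rq(s["ee_rot"])
    d=R0.inv().apply(np.array(p)-p0); r=np.degrees((R0.inv()*R).as_rotvec())
    print("t",round(s["clock"],2),"d",np.round(d,4),"r",np.round(r,2),"rows>=",np.linalg.norm(d)/.0625,np.linalg.norm(r)/10.7)
def st():
    from cell import observe
    s=observe(); R=Rq(s["ee_rot"]).as_matrix()
    print("t",round(s["clock"],2),"p",np.round(s["eef_pos"],4),"xang",round(np.degrees(np.arctan2(R[1,0],R[0,0])),2),"z",np.round(R[:,2],3),"F",np.round(s["ft_force"],1),"w",round(s["width"],4),"q",np.round(s["joints"],2))
E
python3 -c "
from h import *
plan([.515,.0105,.12],down(18.3))"
```

```text
t 0.1 d [-0.4157  0.4974  0.1282] r [3.000e-02 6.000e-02 5.779e+01] rows>= 10.572199163312526 5.401092712983389
```

Call:
servo_tool([
  {"dx":-0.416,"dy":0.497,"dz":0.128,"rz":57.8},
  {"dx":-0.416,"dy":0.497,"dz":0.128,"rz":57.8},
  {"dx":-0.416,"dy":0.497,"dz":0.128,"rz":57.8},
  {"dx":-0.416,"dy":0.497,"dz":0.128,"rz":57.8},
  {"dx":-0.416,"dy":0.497,"dz":0.128,"rz":57.8},
  {"dx":-0.416,"dy":0.497,"dz":0.128,"rz":57.8},
  {"dx":-0.416,"dy":0.497,"dz":0.128,"rz":57.8},
  {"dx":-0.416,"dy":0.497,"dz":0.128,"rz":57.8},
  {"dx":-0.416,"dy":0.497,"dz":0.128,"rz":57.8},
  {"dx":-0.416,"dy":0.497,"dz":0.128,"rz":57.8},
  {"dx":-0.416,"dy":0.497,"dz":0.128,"rz":57.8},
  {"dx":-0.416,"dy":0.497,"dz":0.128,"rz":57.8},
], gripper=1)

```text
invalid input at $.motion[0]: expected keys dx, dy, dz, rx, ry, rz
```

Call:
servo_tool([
  {"dx":-0.416,"dy":0.497,"dz":0.128,"rx":0,"ry":0,"rz":57.8},
  {"dx":-0.416,"dy":0.497,"dz":0.128,"rx":0,"ry":0,"rz":57.8},
  {"dx":-0.416,"dy":0.497,"dz":0.128,"rx":0,"ry":0,"rz":57.8},
  {"dx":-0.416,"dy":0.497,"dz":0.128,"rx":0,"ry":0,"rz":57.8},
  {"dx":-0.416,"dy":0.497,"dz":0.128,"rx":0,"ry":0,"rz":57.8},
  {"dx":-0.416,"dy":0.497,"dz":0.128,"rx":0,"ry":0,"rz":57.8},
  {"dx":-0.416,"dy":0.497,"dz":0.128,"rx":0,"ry":0,"rz":57.8},
  {"dx":-0.416,"dy":0.497,"dz":0.128,"rx":0,"ry":0,"rz":57.8},
  {"dx":-0.416,"dy":0.497,"dz":0.128,"rx":0,"ry":0,"rz":57.8},
  {"dx":-0.416,"dy":0.497,"dz":0.128,"rx":0,"ry":0,"rz":57.8},
  {"dx":-0.416,"dy":0.497,"dz":0.128,"rx":0,"ry":0,"rz":57.8},
  {"dx":-0.416,"dy":0.497,"dz":0.128,"rx":0,"ry":0,"rz":57.8},
], gripper=1)

```text
clock: 1.6
eef_pos: [0.515, 0.0088, 0.1193]
ee_rot: [-0.0, 0.988, 0.158, -0.001]
ft_force: [-0.8, -0.3, -0.5]
width: 0.0854
```

```bash
python3 -c "
from h import *
st();plan([.515,.0105,.036],down(18.3))"
```

```text
t 1.6 p [0.515  0.0088 0.1193] xang 18.13 z [-0.002  0.    -1.   ] F [-0.8 -0.3 -0.5] w 0.0854 q [-0.05  0.37  1.75 -0.    1.02 -0.37]
t 1.6 d [ 0.0006 -0.0016  0.0833] r [-0.03  0.08 -0.17] rows>= 1.3323723414547433 0.018204268117419806
```

Call:
servo_tool([
  {"dx":0,"dy":-0.001,"dz":0.04,"rx":0,"ry":0,"rz":0},
  {"dx":0,"dy":-0.001,"dz":0.083,"rx":0,"ry":0,"rz":0},
  {"dx":0,"dy":-0.001,"dz":0.083,"rx":0,"ry":0,"rz":0},
  {"dx":0,"dy":-0.001,"dz":0.083,"rx":0,"ry":0,"rz":0},
])

```text
clock: 2.1
eef_pos: [0.5149, 0.0119, 0.0388]
ee_rot: [0.0, 0.987, 0.159, 0.001]
ft_force: [-0.9, -0.0, 0.3]
width: 0.0855
```

```bash
cat > look.py <<'E'
import sys
from h import *
from cell import *
st()
tag=sys.argv[1]
for n in ("scene","top"):
    c=capture(n); np.savez(f"pics/{n}{tag}.npz",**c)
    x=[int(i) for i in sys.argv[2:6]] if len(sys.argv)>5 else [.42,-.12,.62,.16]
a=load("scene"+tag);b=load("top"+tag)
i1=cv2.resize(a["frame"][130:310,190:370],None,fx=2.2,fy=2.2,interpolation=cv2.INTER_CUBIC)
i2=cv2.resize(b["frame"][130:310,170:350],None,fx=2.2,fy=2.2,interpolation=cv2.INTER_CUBIC)
cv2.imwrite(f"pics/look{tag}.png",np.hstack([i1,i2])[:,:,::-1])
E
python3 look.py 1
```

```text
t 2.1 p [0.5149 0.0119 0.0388] xang 18.32 z [ 0.001 -0.    -1.   ] F [-0.9 -0.   0.3] w 0.0855 q [-0.05  0.5   1.79 -0.    0.85 -0.37]
```

View pics/look1.png

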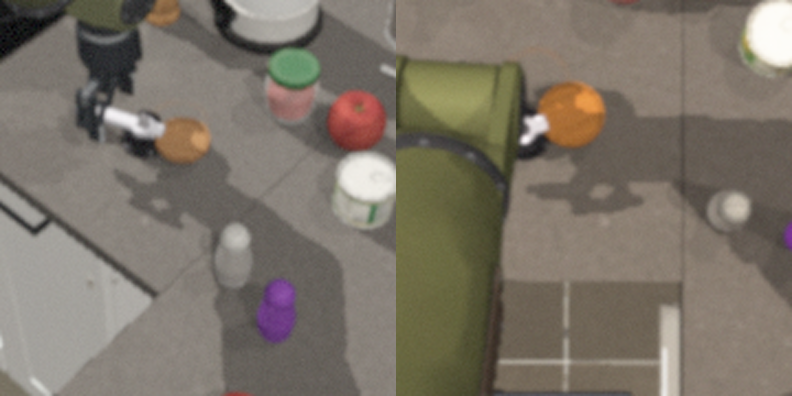

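```bash
python3 - <<'E'
from h import *
c=load("scene1")
x=np.array([np.cos(np.radians(18.3)),np.sin(np.radians(18.3)),0]);b=np.array([x[1],-x[0],0])
T=np.array([.515,.0119,.03])
for n,p in (("tcp",T),("front in",T-.043*x),("back in",T+.043*x),("front back",T-.057*x),("pin",[.528,-.0294,.03]),("end",[.5033-.0015,.0525-.002,.03])):
    print(n,(proj(c,p)-[190,130])*2.2)
crop(c,"s1z",215,150,295,215,10)
E
```

```text
tcp [112.37893017 117.26720222]
front in [ 98.00539985 139.62084189]
back in [126.21648178  95.74711387]
front back [ 93.20474341 147.08679783]
pin [141.94249653 127.30390549]
end [ 84.63974231 108.46747147]
```

View pics/s1z.png

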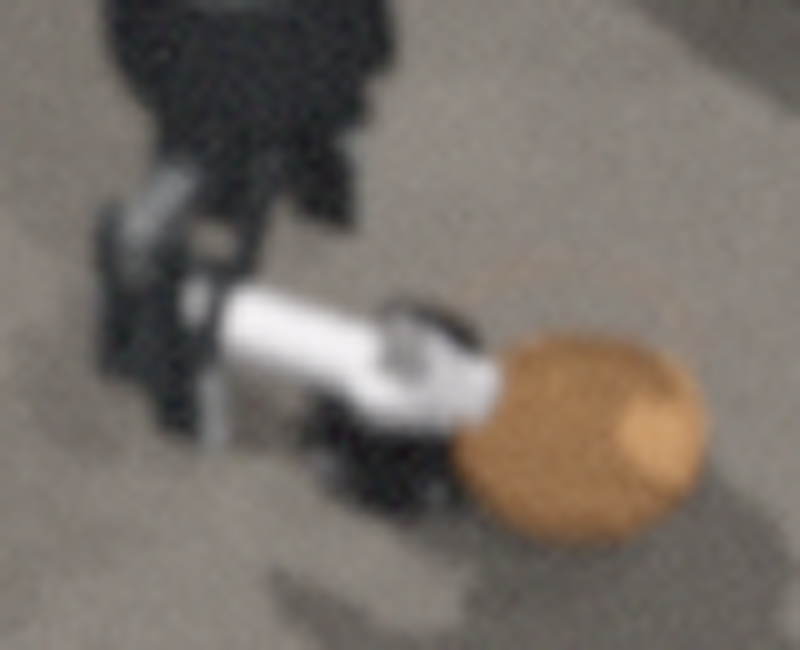

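Call:
servo_tool([
  {"dx":0,"dy":0.001,"dz":0.001,"rx":0,"ry":0,"rz":0},
  {"dx":0,"dy":0.001,"dz":0.001,"rx":0,"ry":0,"rz":0},
  {"dx":0,"dy":0.001,"dz":0.001,"rx":0,"ry":0,"rz":0},
  {"dx":0,"dy":0.001,"dz":0.001,"rx":0,"ry":0,"rz":0},
  {"dx":0,"dy":0.001,"dz":0.001,"rx":0,"ry":0,"rz":0},
  {"dx":0,"dy":0.001,"dz":0.001,"rx":0,"ry":0,"rz":0},
  {"dx":0,"dy":0.001,"dz":0.001,"rx":0,"ry":0,"rz":0},
  {"dx":0,"dy":0.001,"dz":0.001,"rx":0,"ry":0,"rz":0},
], gripper=0)

```text
clock: 3.2
eef_pos: [0.5148, 0.0106, 0.0366]
ee_rot: [0.0, 0.987, 0.159, 0.0]
ft_force: [0.3, -0.7, 6.5]
width: 0.0165
```

```bash
python3 -c "
from h import *
st()"
```

```text
t 3.2 p [0.5148 0.0106 0.0366] xang 18.29 z [ 0.001 -0.    -1.   ] F [ 0.3 -0.7  6.5] w 0.0165 q [-0.05  0.51  1.79 -0.    0.84 -0.37]
```

Call:
servo_tool([
  {"dx":0,"dy":0,"dz":-0.02,"rx":0,"ry":0,"rz":0},
  {"dx":0,"dy":0,"dz":-0.04,"rx":0,"ry":0,"rz":0},
  {"dx":0,"dy":0,"dz":-0.06,"rx":0,"ry":0,"rz":0},
  {"dx":0,"dy":0,"dz":-0.08,"rx":0,"ry":0,"rz":0},
  {"dx":0,"dy":0,"dz":-0.08,"rx":0,"ry":0,"rz":0},
])

```text
clock: 3.82
eef_pos: [0.5149, 0.0106, 0.1169]
ee_rot: [0.0, 0.987, 0.159, 0.001]
ft_force: [-0.5, 0.4, -2.3]
width: 0.0166
```

```bash
python3 look.py 2
```

```text
t 3.83 p [0.5149 0.0106 0.1169] xang 18.29 z [ 0.002 -0.    -1.   ] F [-0.5  0.4 -2.3] w 0.0166 q [-0.05  0.37  1.75  0.    1.01 -0.37]
```

View pics/look2.png

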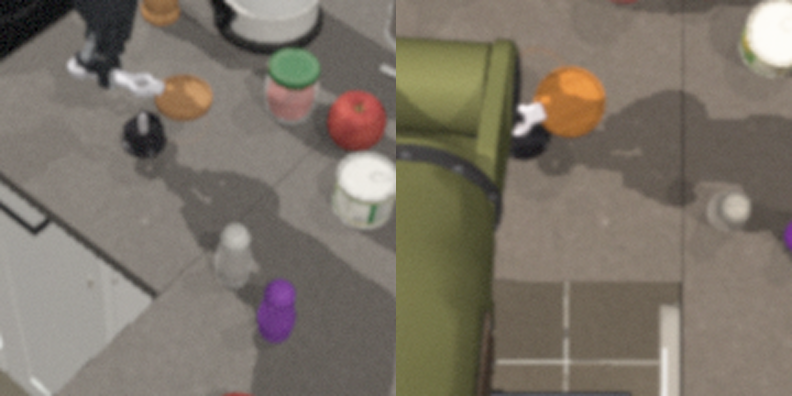

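```bash
python3 -c "
from h import *
c=load('top0');print('mill base',ray(c,168,112,0),ray(c,125,200,0),'edge',ray(c,200,257,0))
plan([.47,.125,.115],down(90))"
```

```text
mill base [0.72650066 0.12435412 0.        ] [0.50493624 0.22061899 0.        ] edge [0.3687224  0.03635751 0.        ]
t 3.92 d [-0.0061 -0.1225  0.0004] r [-7.000e-02  4.000e-02 -7.171e+01] rows>= 1.9624779481455892 6.702298044021329
```

Call:
servo_tool([
  {"dx":-0.006,"dy":-0.122,"dz":0,"rx":0,"ry":0,"rz":-10},
  {"dx":-0.006,"dy":-0.122,"dz":0,"rx":0,"ry":0,"rz":-20},
  {"dx":-0.006,"dy":-0.122,"dz":0,"rx":0,"ry":0,"rz":-30},
  {"dx":-0.006,"dy":-0.122,"dz":0,"rx":0,"ry":0,"rz":-40},
  {"dx":-0.006,"dy":-0.122,"dz":0,"rx":0,"ry":0,"rz":-50},
  {"dx":-0.006,"dy":-0.122,"dz":0,"rx":0,"ry":0,"rz":-60},
  {"dx":-0.006,"dy":-0.122,"dz":0,"rx":0,"ry":0,"rz":-71.7},
  {"dx":-0.006,"dy":-0.122,"dz":0,"rx":0,"ry":0,"rz":-71.7},
  {"dx":-0.006,"dy":-0.122,"dz":0,"rx":0,"ry":0,"rz":-71.7},
  {"dx":-0.006,"dy":-0.122,"dz":0,"rx":0,"ry":0,"rz":-71.7},
])

```text
clock: 5.18
eef_pos: [0.4706, 0.1245, 0.116]
ee_rot: [-0.0, 0.708, 0.706, -0.0]
ft_force: [0.4, 0.3, -2.7]
width: 0.0166
```

```bash
python3 look.py 3
```

```text
t 5.17 p [0.4706 0.1245 0.116 ] xang 89.85 z [-0. -0. -1.] F [ 0.4  0.3 -2.7] w 0.0166 q [ 0.18  0.32  1.83 -0.    0.99 -1.38]
```

View pics/look3.png

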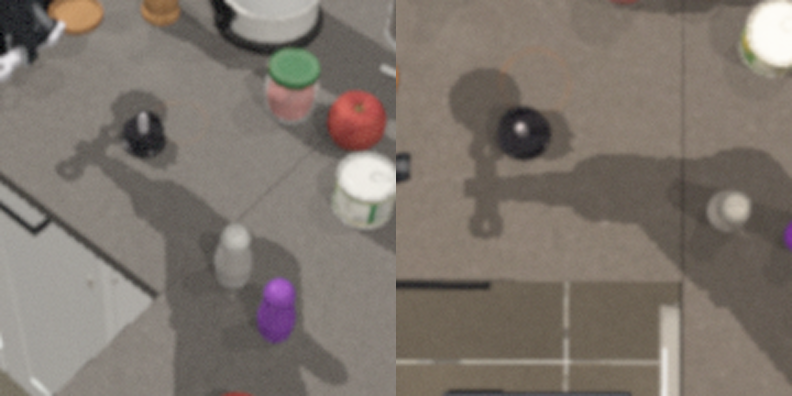

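```bash
python3 - <<'E'
from h import *
a=load("top3");b=load("scene3")
i=[]
for c,box in((a,(208,172,248,206)),(b,(238,172,278,206))):
    x0,y0,x1,y1=box
    f=c["frame"][y0:y1,x0:x1].astype(float); f=np.clip((f/110)**.6*255,0,255).astype(np.uint8)
    i.append(cv2.resize(f,None,fx=10,fy=10,interpolation=cv2.INTER_CUBIC))
    V=c["frame"][y0:y1,x0:x1].max(2); dk=(V<50).astype(np.uint8)
    k,_=cv2.findContours(dk,cv2.RETR_EXTERNAL,cv2.CHAIN_APPROX_NONE);k=max(k,key=cv2.contourArea)
    h=cv2.convexHull(k); e=cv2.fitEllipse(k); print("dark",e[0][0]+x0,e[0][1]+y0,e[1],e[2],cv2.boundingRect(h)); 
    for z in(0.,.012,.024,.034): print(z,ray(c,e[0][0]+x0,e[0][1]+y0,z)[:2])
    P=pts(c)[y0:y1,x0:x1]; m=(P[...,2]>.040)&(P[...,2]<.06); print("pin pts",m.sum(),P[m].mean(0))
    yy,xx=np.nonzero(m); 
    print("px",xx+x0,yy+y0, np.round(P[m],3).tolist()[:12])
cv2.imwrite("pics/stand3.png",np.hstack(i)[:,:,::-1])
E
```

```text
dark 227.76070594787598 190.09571075439453 (17.322477340698242, 20.59569549560547) 154.7645721435547 (10, 7, 21, 23)
0.0 [ 0.53194053 -0.02719577]
0.012 [ 0.53006217 -0.02810018]
0.024 [ 0.52818381 -0.02900459]
0.034 [ 0.52661851 -0.02975826]
pin pts 22 [ 0.52922848 -0.028904    0.0501742 ]
px [225 226 227 228 225 226 227 228 229 225 226 227 228 229 225 226 227 228
 229 226 227 228] [186 186 186 186 187 187 187 187 187 188 188 188 188 188 189 189 189 189
 189 190 190 190] [[0.534, -0.024, 0.049], [0.533, -0.027, 0.053], [0.534, -0.029, 0.051], [0.534, -0.031, 0.051], [0.531, -0.025, 0.054], [0.53, -0.027, 0.057], [0.531, -0.029, 0.055], [0.531, -0.032, 0.055], [0.532, -0.034, 0.049], [0.529, -0.024, 0.051], [0.528, -0.027, 0.056], [0.528, -0.029, 0.054]]
dark 255.1831760406494 194.41998863220215 (10.276679039001465, 15.931086540222168) 85.6842269897461 (9, 18, 17, 11)
0.0 [ 0.52972446 -0.02958131]
0.012 [ 0.52216575 -0.03692703]
0.024 [ 0.51460703 -0.04427274]
0.034 [ 0.5083081  -0.05039417]
pin pts 18 [ 0.52726168 -0.03050445  0.0469422 ]
px [254 255 253 254 255 256 253 254 255 256 253 254 255 256 253 254 255 256] [182 182 183 183 183 183 184 184 184 184 185 185 185 185 186 186 186 186] [[0.53, -0.026, 0.051], [0.529, -0.031, 0.056], [0.527, -0.025, 0.048], [0.527, -0.029, 0.051], [0.529, -0.031, 0.052], [0.533, -0.031, 0.047], [0.523, -0.028, 0.05], [0.527, -0.029, 0.047], [0.527, -0.033, 0.05], [0.53, -0.034, 0.048], [0.525, -0.026, 0.042], [0.527, -0.028, 0.042]]
```

View pics/stand3.png

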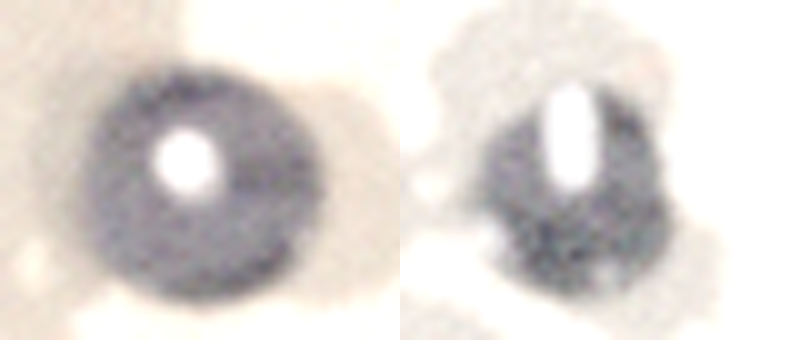

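```bash
python3 - <<'E'
from h import *
st()
from cell import observe
s=observe();p=s["eef_pos"];R=Rq(s["ee_rot"])
p1=p.copy();p1[2]=.0386; plan(p1,down(90))
F=np.array([p[0]+.085,p[1],0.002])
Rt=Rn.from_euler('y',-9,degrees=True)
p2=F+Rt.apply(p1-F); print(p2); plan(p2,Rt*down(90))
E
```

```text
t 5.28 p [0.4706 0.1245 0.1162] xang 89.9 z [-0. -0. -1.] F [-0.9  0.6 -2.8] w 0.0158 q [ 0.18  0.32  1.83 -0.    0.99 -1.39]
t 5.28 d [0.     0.     0.0776] r [-0.01  0.   -0.1 ] rows>= 1.2413371619922033 0.008923664441581802
[0.46593118 0.12451446 0.02485246]
t 5.28 d [-0.     -0.0047  0.0913] r [-9.01  0.01 -0.09] rows>= 1.4632141793612783 0.8418378789338621
```

Call:
servo_tool([
  {"dx":0,"dy":0,"dz":0.035,"rx":0,"ry":0,"rz":0},
  {"dx":0,"dy":0,"dz":0.06,"rx":0,"ry":0,"rz":0},
  {"dx":0,"dy":0,"dz":0.075,"rx":0,"ry":0,"rz":0},
  {"dx":0,"dy":-0.002,"dz":0.081,"rx":-4,"ry":0,"rz":0},
  {"dx":0,"dy":-0.005,"dz":0.09,"rx":-9,"ry":0,"rz":0},
  {"dx":0,"dy":-0.005,"dz":0.091,"rx":-9,"ry":0,"rz":0},
  {"dx":0,"dy":-0.005,"dz":0.091,"rx":-9,"ry":0,"rz":0},
])

```text
clock: 6.15
eef_pos: [0.4664, 0.1246, 0.0259]
ee_rot: [0.055, 0.705, 0.705, 0.055]
ft_force: [-0.5, 0.7, -3.2]
width: 0.0164
```

```bash
python3 look.py 4; python3 -c "
from h import *
c=load('scene4');crop(c,'s4z',180,120,260,180,10)"
```

```text
t 6.15 p [0.4664 0.1246 0.0259] xang 89.98 z [ 0.156  0.    -0.988] F [-0.5  0.7 -3.2] w 0.0164 q [ 0.2   0.42  1.97 -0.06  0.59 -1.33]
```

View pics/s4z.png

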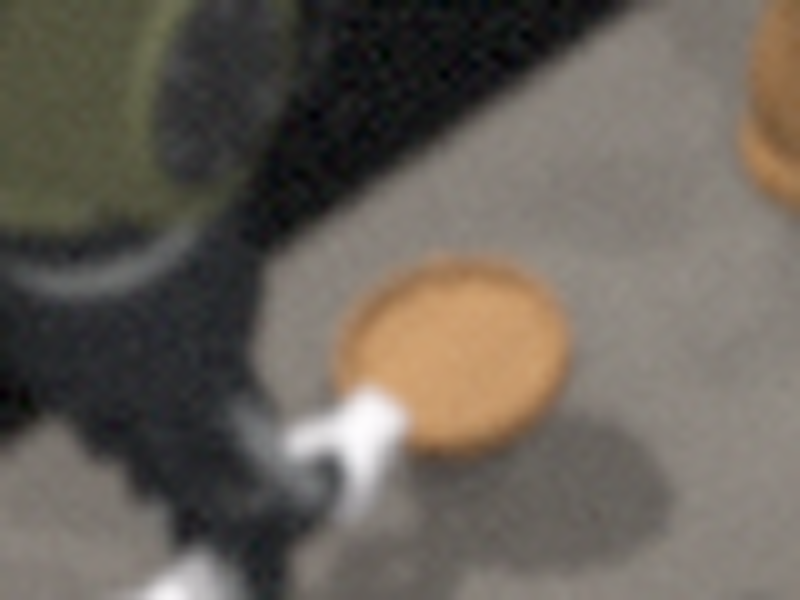

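Call:
servo_tool([
  {"dx":0,"dy":0,"dz":0.002,"rx":0,"ry":0,"rz":0},
  {"dx":0,"dy":0,"dz":0.003,"rx":0,"ry":0,"rz":0},
  {"dx":0,"dy":0,"dz":0.003,"rx":0,"ry":0,"rz":0},
])

```text
clock: 6.62
eef_pos: [0.4662, 0.1245, 0.0223]
ee_rot: [0.055, 0.705, 0.705, 0.055]
ft_force: [0.6, -0.1, -2.1]
width: 0.017
```

```bash
python3 -c "
from h import *
st()"
```

```text
t 6.62 p [0.4662 0.1245 0.0223] xang 89.99 z [ 0.156 -0.    -0.988] F [ 0.6 -0.1 -2.1] w 0.017 q [ 0.2   0.43  1.98 -0.06  0.58 -1.33]
```

Call:
servo_tool([
  {"dx":0,"dy":0,"dz":0,"rx":0,"ry":0,"rz":0},
  {"dx":0,"dy":0,"dz":0,"rx":0,"ry":0,"rz":0},
  {"dx":0,"dy":0,"dz":0,"rx":0,"ry":0,"rz":0},
  {"dx":0,"dy":0,"dz":0,"rx":0,"ry":0,"rz":0},
  {"dx":0,"dy":0,"dz":-0.03,"rx":0,"ry":0,"rz":0},
  {"dx":0,"dy":0,"dz":-0.08,"rx":0,"ry":0,"rz":0},
  {"dx":0,"dy":0,"dz":-0.08,"rx":0,"ry":0,"rz":0},
], gripper=0.7)

```text
clock: 7.5
eef_pos: [0.4548, 0.1249, 0.1045]
ee_rot: [0.057, 0.705, 0.705, 0.058]
ft_force: [-0.4, 0.5, -0.4]
width: 0.0602
```

```bash
python3 -c "
from h import *
st(); plan([.515,-.06,.13],down(-70))"
```

```text
t 7.5 p [0.4548 0.1249 0.1045] xang 90.0 z [ 0.162  0.001 -0.987] F [-0.4  0.5 -0.4] w 0.0602 q [ 0.21  0.25  1.98 -0.05  0.76 -1.33]
t 7.5 d [-0.1849  0.0636 -0.0157] r [  2.2  -13.03 159.51] rows>= 3.137907293669143 14.958775249954256
```

```bash
python3 -c "
from h import *
plan([.46,-.08,.14],down(0))"
```

```text
t 7.5 d [-0.2048  0.011  -0.0345] r [ 7.27 -7.38 89.78] rows>= 3.328250497077909 8.445853289460024
```

Call:
servo_tool([
  {"dx":-0.04,"dy":0,"dz":-0.035,"rx":7.3,"ry":-7.4,"rz":89.8},
  {"dx":-0.1,"dy":0.011,"dz":-0.035,"rx":7.3,"ry":-7.4,"rz":89.8},
  {"dx":-0.15,"dy":0.011,"dz":-0.035,"rx":7.3,"ry":-7.4,"rz":89.8},
  {"dx":-0.205,"dy":0.011,"dz":-0.035,"rx":7.3,"ry":-7.4,"rz":89.8},
  {"dx":-0.205,"dy":0.011,"dz":-0.035,"rx":7.3,"ry":-7.4,"rz":89.8},
  {"dx":-0.205,"dy":0.011,"dz":-0.035,"rx":7.3,"ry":-7.4,"rz":89.8},
  {"dx":-0.205,"dy":0.011,"dz":-0.035,"rx":7.3,"ry":-7.4,"rz":89.8},
  {"dx":-0.205,"dy":0.011,"dz":-0.035,"rx":7.3,"ry":-7.4,"rz":89.8},
  {"dx":-0.205,"dy":0.011,"dz":-0.035,"rx":7.3,"ry":-7.4,"rz":89.8},
  {"dx":-0.205,"dy":0.011,"dz":-0.035,"rx":7.3,"ry":-7.4,"rz":89.8},
])

```text
clock: 8.75
eef_pos: [0.4588, -0.0805, 0.1368]
ee_rot: [0.0, 1.0, -0.0, -0.004]
ft_force: [0.1, 0.5, 0.0]
width: 0.0599
```

```bash
python3 look.py 5; python3 - <<'E'
from h import *
a=load("top5");b=load("scene5")
i=[cv2.resize(c["frame"][y:y+80,x:x+80],None,fx=5,fy=5,interpolation=cv2.INTER_CUBIC) for c,x,y in((b,180,115),(a,130,140))]
cv2.imwrite("pics/arm5.png",np.hstack(i)[:,:,::-1])
E
```

```text
t 8.75 p [ 0.4588 -0.0805  0.1368] xang -0.01 z [-0.007 -0.001 -1.   ] F [0.1 0.5 0. ] w 0.0599 q [-0.25  0.25  1.87 -0.    1.03 -0.25]
```

View pics/arm5.png

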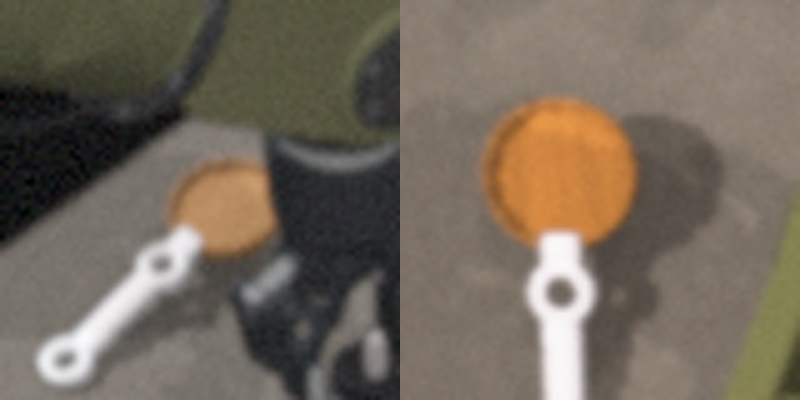

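```bash
python3 - <<'E'
from h import *
for n,bx in(("top5",(150,155,190,245)),("scene5",(183,150,225,200))):
    c=load(n);x0,y0,x1,y1=bx
    hsv=cv2.cvtColor(c["frame"],cv2.COLOR_RGB2HSV).astype(int);V=hsv[...,2];S=hsv[...,1]
    w=np.zeros(V.shape,np.uint8); w[y0:y1,x0:x1]=((V>150)&(S<60))[y0:y1,x0:x1]
    P=pts(c); k,hh=cv2.findContours(w,cv2.RETR_CCOMP,cv2.CHAIN_APPROX_NONE)
    for q,h in zip(k,hh[0]):
        if len(q)<8: continue
        m=q[:,0].mean(0); print(n,len(q),h[3],m.round(1),[ (z,ray(c,*m,z)[:2].round(4).tolist()) for z in(.012,.02,.03)])
    W=P[cv2.erode(w,np.ones((2,2)))>0]; W=W[W[:,2]<.06]
    d=W-W.mean(0); A=np.c_[W[:,0]-.466,np.ones(len(W))]; s=np.linalg.lstsq(A,W[:,2],rcond=None)[0]; print("z(x) slope",np.degrees(np.arctan(s[0])),"z at .466",s[1],"x range",W[:,0].min(),W[:,0].max(), "ydir", np.degrees(np.arctan(np.polyfit(W[:,0],W[:,1],1)[0])))
    t=(hsv[...,0]<22)&(S>110)&(hsv[...,0]>5); 
E
```

```text
top5 119 -1 [161.8 213.3] [(0.012, [0.4722, 0.1283]), (0.02, [0.4714, 0.1266]), (0.03, [0.4703, 0.1244])]
top5 14 0 [162.5 233. ] [(0.012, [0.4249, 0.1251]), (0.02, [0.4244, 0.1234]), (0.03, [0.4238, 0.1213])]
top5 15 0 [161.7 198.2] [(0.012, [0.5086, 0.13]), (0.02, [0.5075, 0.1282]), (0.03, [0.5061, 0.126])]
z(x) slope 10.871593863513292 z at .466 0.01617608588821267 x range 0.40871936592535496 0.5308059682738961 ydir 0.622540674115591
scene5 79 -1 [203.3 175.9] [(0.012, [0.4724, 0.1294]), (0.02, [0.4678, 0.1232]), (0.03, [0.462, 0.1154])]
scene5 8 0 [192.5 186.5] [(0.012, [0.4218, 0.1216]), (0.02, [0.4175, 0.1154]), (0.03, [0.4122, 0.1078])]
scene5 9 0 [211.8 167.3] [(0.012, [0.5144, 0.1367]), (0.02, [0.5094, 0.1304]), (0.03, [0.5032, 0.1226])]
z(x) slope 11.125629573107634 z at .466 0.016326145775058358 x range 0.40919399899403397 0.5361849393167059 ydir 1.0578725514314096
```

```bash
python3 -c "
from h import *
R=Rn.from_euler('y',-11,degrees=True)*down(-89.2)
print(R.as_matrix()[:,2])
plan([.457,.1246,.10],R)"
```

```text
[ 0.190809    0.         -0.98162718]
t 8.85 d [-0.0013 -0.2051  0.0369] r [ 8.91  8.95 88.96] rows>= 3.3340000371667218 8.397739875347801
```

Call:
servo_tool([
  {"dx":0,"dy":-0.05,"dz":0,"rx":8.9,"ry":8.9,"rz":89},
  {"dx":0,"dy":-0.1,"dz":0,"rx":8.9,"ry":8.9,"rz":89},
  {"dx":0,"dy":-0.15,"dz":0,"rx":8.9,"ry":8.9,"rz":89},
  {"dx":-0.001,"dy":-0.205,"dz":0,"rx":8.9,"ry":8.9,"rz":89},
  {"dx":-0.001,"dy":-0.205,"dz":0.02,"rx":8.9,"ry":8.9,"rz":89},
  {"dx":-0.001,"dy":-0.205,"dz":0.037,"rx":8.9,"ry":8.9,"rz":89},
  {"dx":-0.001,"dy":-0.205,"dz":0.037,"rx":8.9,"ry":8.9,"rz":89},
  {"dx":-0.001,"dy":-0.205,"dz":0.037,"rx":8.9,"ry":8.9,"rz":89},
  {"dx":-0.001,"dy":-0.205,"dz":0.037,"rx":8.9,"ry":8.9,"rz":89},
  {"dx":-0.001,"dy":-0.205,"dz":0.037,"rx":8.9,"ry":8.9,"rz":89},
  {"dx":-0.001,"dy":-0.205,"dz":0.037,"rx":8.9,"ry":8.9,"rz":89},
])

```text
clock: 10.22
eef_pos: [0.4578, 0.1245, 0.1004]
ee_rot: [-0.067, 0.709, -0.699, 0.068]
ft_force: [0.7, -0.2, -0.3]
width: 0.0597
```

```bash
python3 -c "
from h import *
st()
R=Rn.from_euler('y',-11,degrees=True)*down(-89.2)
plan([.4722,.1246,.0213],R)"
```

```text
t 10.22 p [0.4578 0.1245 0.1004] xang -89.18 z [ 0.19   0.    -0.982] F [ 0.7 -0.2 -0.3] w 0.0597 q [ 0.21  0.25  1.99 -0.06  0.72  1.8 ]
t 10.22 d [-0.0001  0.001   0.0804] r [0.02 0.01 0.04] rows>= 1.2859111856040102 0.004014814154063939
```

Call:
servo_tool([
  {"dx":0,"dy":0.001,"dz":0.05,"rx":0,"ry":0,"rz":0},
  {"dx":0,"dy":0.001,"dz":0.075,"rx":0,"ry":0,"rz":0},
  {"dx":0,"dy":0.001,"dz":0.08,"rx":0,"ry":0,"rz":0},
  {"dx":0,"dy":0.001,"dz":0.08,"rx":0,"ry":0,"rz":0},
])

```text
clock: 10.72
eef_pos: [0.4723, 0.1245, 0.0222]
ee_rot: [-0.067, 0.708, -0.7, 0.068]
ft_force: [-0.6, 0.4, 0.5]
width: 0.0596
```

Call:
servo_tool([
  {"dx":0,"dy":0,"dz":0,"rx":0,"ry":0,"rz":0},
  {"dx":0,"dy":0,"dz":0,"rx":0,"ry":0,"rz":0},
  {"dx":0,"dy":0,"dz":0,"rx":0,"ry":0,"rz":0},
  {"dx":0,"dy":0,"dz":0,"rx":0,"ry":0,"rz":0},
  {"dx":0,"dy":0,"dz":0,"rx":0,"ry":0,"rz":0},
  {"dx":0,"dy":0,"dz":0,"rx":0,"ry":0,"rz":0},
], gripper=0)

```text
clock: 11.48
eef_pos: [0.4725, 0.1246, 0.0225]
ee_rot: [-0.068, 0.708, -0.7, 0.069]
ft_force: [-2.5, 0.1, 7.8]
width: 0.0163
```

```bash
python3 look.py 6; python3 -c "
from h import *
c=load('scene6');crop(c,'s6z',180,120,260,200,7)
R=Rn.from_euler('y',-11,degrees=True)*down(-89.2)
plan([.4722,.1246,.125],down(-89.2))"
```

```text
t 11.47 p [0.4725 0.1246 0.0225] xang -89.33 z [ 0.192  0.    -0.981] F [-2.5  0.1  7.8] w 0.0163 q [ 0.2   0.43  1.98 -0.07  0.54  1.82]
t 11.57 d [ 0.0002 -0.0194 -0.1006] r [-11.06  -0.14  -0.12] rows>= 1.640004491839697 1.033857576917888
```

View pics/s6z.png

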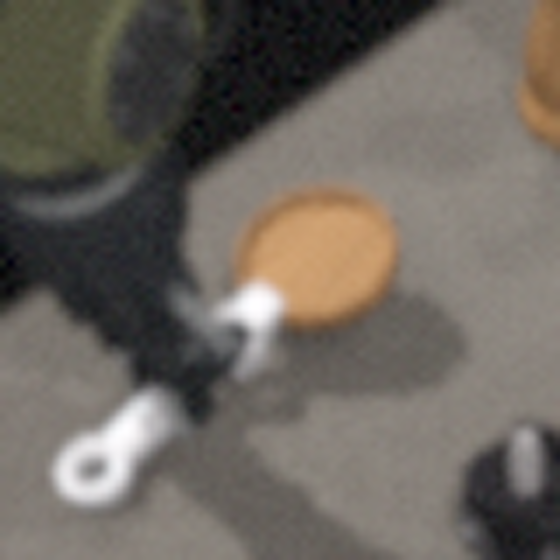

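Call:
servo_tool([
  {"dx":0,"dy":-0.004,"dz":-0.02,"rx":-1,"ry":0,"rz":0},
  {"dx":0,"dy":-0.01,"dz":-0.05,"rx":-4,"ry":0,"rz":0},
  {"dx":0,"dy":-0.019,"dz":-0.1,"rx":-11,"ry":0,"rz":0},
  {"dx":0,"dy":-0.019,"dz":-0.11,"rx":-11,"ry":0,"rz":0},
  {"dx":0,"dy":-0.019,"dz":-0.11,"rx":-11,"ry":0,"rz":0},
])

```text
clock: 12.2
eef_pos: [0.4696, 0.1247, 0.133]
ee_rot: [0.0, 0.711, -0.703, 0.001]
ft_force: [0.5, -0.7, -2.6]
width: 0.0165
```

```bash
python3 look.py 7; python3 -c "
from h import *
c=load('scene7');crop(c,'s7z',160,90,260,190,6)
plan([.5125,.0178,.135],down(18.5))
plan([.50,.06,.135],down(-20))"
```

```text
t 12.2 p [0.4696 0.1247 0.133 ] xang -89.36 z [ 0.001 -0.002 -1.   ] F [ 0.5 -0.7 -2.6] w 0.0165 q [ 0.19  0.29  1.82 -0.    1.03  1.75]
t 12.3 d [ 0.1073 -0.0423 -0.0029] r [ 1.9000e-01 -3.0000e-02 -1.0785e+02] rows>= 1.8456643984353696 10.079829811620648
t 12.3 d [ 0.0649 -0.0303 -0.003 ] r [  0.16  -0.08 -69.35] rows>= 1.1474599168104351 6.48170704956126
```

View pics/s7z.png

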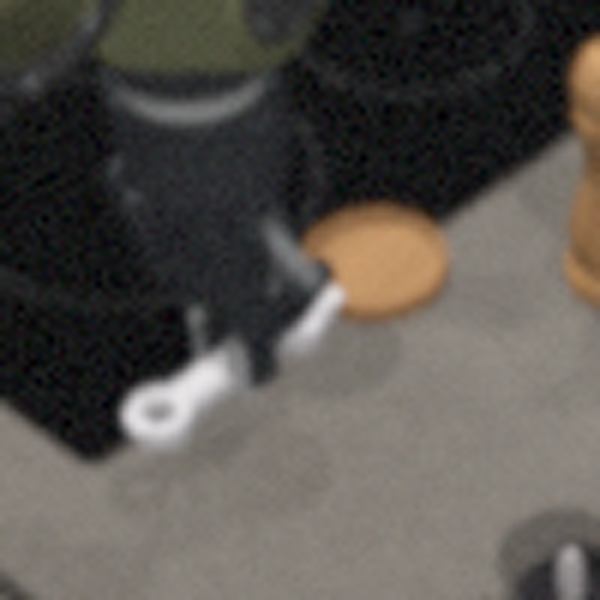

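Call:
servo_tool([
  {"dx":0.01,"dy":-0.005,"dz":-0.003,"rx":0,"ry":0,"rz":-10},
  {"dx":0.02,"dy":-0.01,"dz":-0.003,"rx":0,"ry":0,"rz":-20},
  {"dx":0.03,"dy":-0.015,"dz":-0.003,"rx":0,"ry":0,"rz":-30},
  {"dx":0.045,"dy":-0.02,"dz":-0.003,"rx":0,"ry":0,"rz":-40},
  {"dx":0.055,"dy":-0.025,"dz":-0.003,"rx":0,"ry":0,"rz":-50},
  {"dx":0.065,"dy":-0.03,"dz":-0.003,"rx":0,"ry":0,"rz":-60},
  {"dx":0.075,"dy":-0.035,"dz":-0.003,"rx":0,"ry":0,"rz":-70},
  {"dx":0.09,"dy":-0.04,"dz":-0.003,"rx":0,"ry":0,"rz":-80},
  {"dx":0.1,"dy":-0.042,"dz":-0.003,"rx":0,"ry":0,"rz":-90},
  {"dx":0.107,"dy":-0.042,"dz":-0.003,"rx":0,"ry":0,"rz":-100},
  {"dx":0.107,"dy":-0.042,"dz":-0.003,"rx":0,"ry":0,"rz":-107.9},
  {"dx":0.107,"dy":-0.042,"dz":-0.003,"rx":0,"ry":0,"rz":-107.9},
])

```text
clock: 13.8
eef_pos: [0.5124, 0.0182, 0.1352]
ee_rot: [0.001, 0.987, 0.161, -0.001]
ft_force: [0.6, 0.1, -2.9]
width: 0.0163
```

Call:
servo_tool([
  {"dx":0,"dy":0,"dz":0,"rx":0,"ry":0,"rz":0},
  {"dx":0,"dy":0,"dz":0,"rx":0,"ry":0,"rz":0},
])

```text
clock: 14.05
eef_pos: [0.5129, 0.0183, 0.1362]
ee_rot: [0.001, 0.987, 0.16, -0.0]
ft_force: [-0.4, -0.4, -2.0]
width: 0.016
```

```bash
python3 look.py 8; python3 -c "
from h import *
b=load('scene8');a=load('top8')
i=[cv2.resize(c['frame'][y:y+70,x:x+70],None,fx=5.7,fy=5.7,interpolation=cv2.INTER_CUBIC) for c,x,y in((b,200,140),(a,190,155))]
cv2.imwrite('pics/arm8.png',np.hstack(i)[:,:,::-1])
"
```

```text
t 14.05 p [0.5129 0.0183 0.1362] xang 18.45 z [-0.    -0.002 -1.   ] F [-0.4 -0.4 -2. ] w 0.016 q [-0.03  0.34  1.74 -0.    1.05 -0.36]
```

View pics/arm8.png

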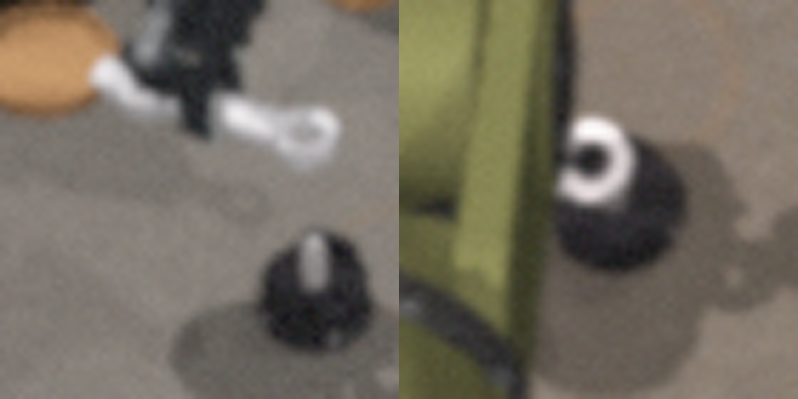

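```bash
python3 - <<'E'
from h import *
for n,bx in(("top8",(216,170,235,195)),("scene8",(232,150,265,175))):
    c=load(n);x0,y0,x1,y1=bx
    hsv=cv2.cvtColor(c["frame"],cv2.COLOR_RGB2HSV).astype(int);V=hsv[...,2];S=hsv[...,1]
    w=np.zeros(V.shape,np.uint8); w[y0:y1,x0:x1]=((V>140)&(S<50))[y0:y1,x0:x1]
    big=cv2.resize(c["frame"][y0:y1,x0:x1],None,fx=8,fy=8,interpolation=cv2.INTER_CUBIC)
    W=((big.min(2)>145)).astype(np.uint8)
    k,hh=cv2.findContours(W,cv2.RETR_CCOMP,cv2.CHAIN_APPROX_NONE)
    for q,h in zip(k,hh[0]):
        if len(q)<30: continue
        e=cv2.fitEllipse(q); m=(np.array(e[0])+.5)/8-.5+[x0,y0]; print(n,len(q),h[3],m.round(2),np.round(np.array(e[1])/8,1),[(z,ray(c,*m,z)[:2].round(4).tolist()) for z in(.128,.134)])
    P=pts(c); q=P[w>0]; q=q[(q[:,2]>.1)&(q[:,2]<.16)]; print("z",len(q),np.median(q[:,2]))
    if n=="scene8":
        s=np.linalg.lstsq(np.c_[q[:,1]-.018,np.ones(len(q))],q[:,2],rcond=None)[0];print("slope dz/dy deg",np.degrees(np.arctan(s[0])),s[1])
E
```

```text
top8 416 -1 [224.05 182.52] [11.6 15.1] [(0.128, [0.5284, -0.0285]), (0.134, [0.5274, -0.029])]
z 95 0.13180883706571184
scene8 417 -1 [249.97 162.34] [10.7 23.7] [(0.128, [0.5251, -0.018]), (0.134, [0.5208, -0.0222])]
z 165 0.1304224460785135
slope dz/dy deg 4.948686168372352 0.13303674504599047
```

```bash
python3 - <<'E'
from h import *
c=load("scene8");a=load("top8")
for f in(b:=(("s",c,(240,152,264,174)),("t",a,(214,172,234,194)))):
    n,c,(x0,y0,x1,y1)=f
    crop(c,"h8"+n,x0,y0,x1,y1,20)
i=[cv2.resize(cv2.imread(f"pics/h8{n}.png"),(400,400)) for n in "st"];cv2.imwrite("pics/h8.png",np.hstack(i))
E
```

```text
(no output)
```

View pics/h8.png

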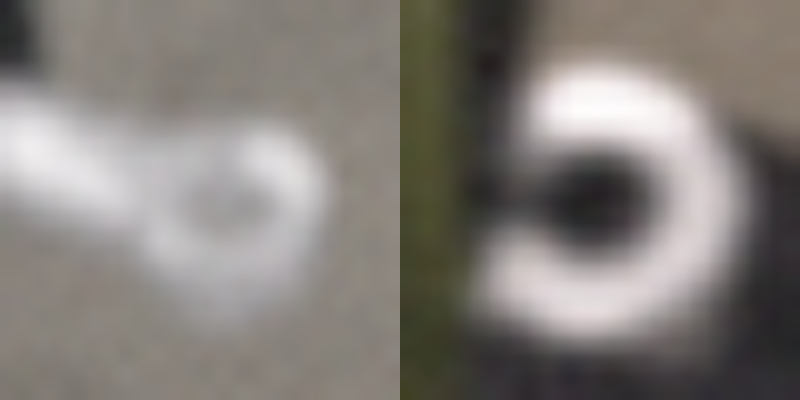

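```bash
python3 - <<'E'
from h import *
c=load("scene8");a=load("top8")
for z in(.128,.134):print(z,ray(a,223.5,182.6,z)[:2],ray(c,253,162.5,z)[:2])
print("pin tip top", ray(a,227.,188.2,.054), "scene", ray(c,254.6,182.3,.054))
# least squares triangulate
def tri(l):
    A=[];b=[]
    for c,u,v in l:
        R=np.array(c["R"]);t=np.array(c["t"]);x=(u-c["cx"])/c["fx"];y=(v-c["cy"])/c["fy"]
        A+= [R[0]-x*R[2],R[1]-y*R[2]];b+=[x*t[2]-t[0],y*t[2]-t[1]]
    return np.linalg.lstsq(np.array(A),np.array(b),rcond=None)[0]
print(tri([(a,223.5,182.6),(c,253,162.5)]))
from cell import observe
p=observe()["eef_pos"];d=np.array([np.cos(np.radians(108.4)),np.sin(np.radians(108.4))]);print("pred eye e=8:",p[:2]-.050*d)
E
```

```text
0.128 [ 0.5282487 -0.0273304] [ 0.530193   -0.02455857]
0.134 [ 0.52721047 -0.02784026] [ 0.52587175 -0.02878857]
pin tip top [ 0.52793338 -0.02941882  0.054     ] scene [ 0.52825033 -0.030182    0.054     ]
[ 0.52739777 -0.02755594  0.13209026]
pred eye e=8: [ 0.52874492 -0.02919413]
```

Call:
servo_tool([
  {"dx":0,"dy":0.002,"dz":0.02,"rx":0,"ry":0,"rz":0},
  {"dx":0,"dy":0.002,"dz":0.045,"rx":0,"ry":0,"rz":0},
  {"dx":0,"dy":0.002,"dz":0.06,"rx":0,"ry":0,"rz":0},
  {"dx":0,"dy":0.002,"dz":0.06,"rx":0,"ry":0,"rz":0},
])

```text
clock: 14.65
eef_pos: [0.5133, 0.0162, 0.0758]
ee_rot: [0.001, 0.987, 0.161, -0.001]
ft_force: [0.5, 0.1, -3.2]
width: 0.016
```

```bash
python3 look.py 9; python3 -c "
from h import *
b=load('scene9');a=load('top9')
i=[cv2.resize(c['frame'][y:y+40,x:x+40],None,fx=10,fy=10,interpolation=cv2.INTER_CUBIC) for c,x,y in((b,235,160),(a,205,165))]
cv2.imwrite('pics/arm9.png',np.hstack(i)[:,:,::-1])
"
```

```text
t 14.65 p [0.5133 0.0162 0.0758] xang 18.53 z [-0.002 -0.002 -1.   ] F [ 0.5  0.1 -3.2] w 0.016 q [-0.04  0.44  1.78 -0.    0.93 -0.36]
```

View pics/arm9.png

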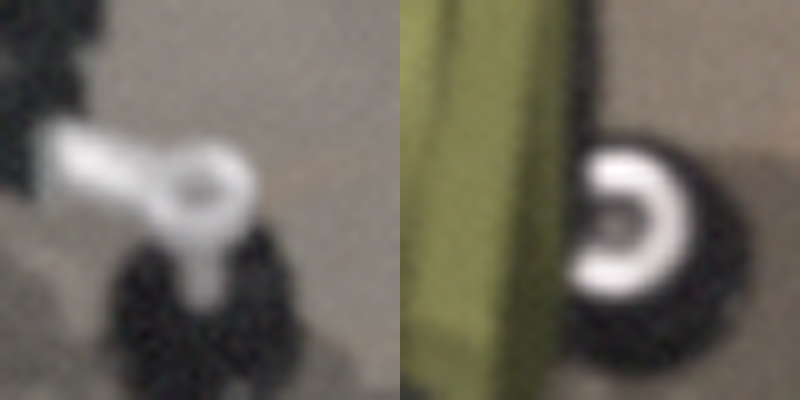

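The eye sits right over the pin: in the top crop the pin tip shows in the hole at about (615,225), and in the scene crop the pin at column 203 lies under the eye centre. I'll lower it.

Call:
servo_tool([
  {"dx":0,"dy":0,"dz":0.006,"rx":0,"ry":0,"rz":0},
  {"dx":0,"dy":0,"dz":0.012,"rx":0,"ry":0,"rz":0},
  {"dx":0,"dy":0,"dz":0.018,"rx":0,"ry":0,"rz":0},
  {"dx":0,"dy":0,"dz":0.018,"rx":0,"ry":0,"rz":0},
])

```text
clock: 15.25
eef_pos: [0.5133, 0.0161, 0.058]
ee_rot: [0.001, 0.987, 0.161, -0.001]
ft_force: [-0.4, 0.4, -1.3]
width: 0.0166
```

```bash
python3 -c "
from h import *
st()"
```

```text
t 15.25 p [0.5133 0.0161 0.058 ] xang 18.54 z [-0.001 -0.002 -1.   ] F [-0.4  0.4 -1.3] w 0.0166 q [-0.04  0.47  1.79 -0.    0.89 -0.36]
```

Call:
servo_tool([
  {"dx":0,"dy":0,"dz":0.006,"rx":0,"ry":0,"rz":0},
  {"dx":0,"dy":0,"dz":0.012,"rx":0,"ry":0,"rz":0},
  {"dx":0,"dy":0,"dz":0.016,"rx":0,"ry":0,"rz":0},
  {"dx":0,"dy":0,"dz":0.017,"rx":0,"ry":0,"rz":0},
  {"dx":0,"dy":0,"dz":0.017,"rx":0,"ry":0,"rz":0},
])

```text
clock: 15.88
eef_pos: [0.5137, 0.0161, 0.0415]
ee_rot: [0.001, 0.987, 0.161, -0.0]
ft_force: [1.3, 0.4, -2.8]
width: 0.0166
```

```bash
python3 look.py 10; python3 -c "
from h import *
b=load('scene10');a=load('top10')
i=[cv2.resize(c['frame'][y:y+70,x:x+70],None,fx=5.7,fy=5.7,interpolation=cv2.INTER_CUBIC) for c,x,y in((b,200,145),(a,190,155))]
cv2.imwrite('pics/arm10.png',np.hstack(i)[:,:,::-1])
"
```

```text
t 15.88 p [0.5137 0.0161 0.0415] xang 18.54 z [-0.    -0.002 -1.   ] F [ 1.3  0.4 -2.8] w 0.0166 q [-0.04  0.5   1.79 -0.    0.85 -0.36]
```

View pics/arm10.png

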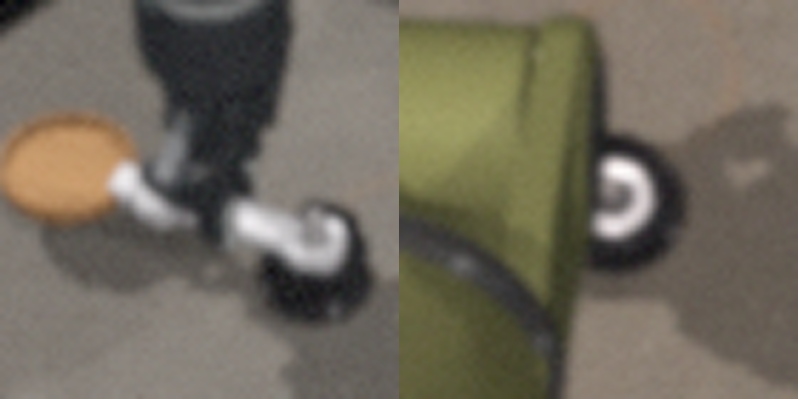

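Call:
servo_tool([
  {"dx":0,"dy":0,"dz":0.001,"rx":0,"ry":0,"rz":0},
  {"dx":0,"dy":0,"dz":0.002,"rx":0,"ry":0,"rz":0},
  {"dx":0,"dy":0,"dz":0.002,"rx":0,"ry":0,"rz":0},
])

```text
clock: 16.35
eef_pos: [0.5138, 0.0161, 0.0398]
ee_rot: [0.001, 0.987, 0.161, -0.0]
ft_force: [-0.4, 0.7, 3.7]
width: 0.0169
```

```bash
python3 -c "
from h import *
st()"
```

```text
t 16.35 p [0.5138 0.0161 0.0398] xang 18.54 z [ 0.    -0.002 -1.   ] F [-0.4  0.7  3.7] w 0.0169 q [-0.04  0.5   1.79 -0.    0.85 -0.36]
```

Call:
servo_tool([
  {"dx":0,"dy":0,"dz":0,"rx":0,"ry":0,"rz":0},
  {"dx":0,"dy":0,"dz":0,"rx":0,"ry":0,"rz":0},
  {"dx":0,"dy":0,"dz":0,"rx":0,"ry":0,"rz":0},
  {"dx":0,"dy":0,"dz":0,"rx":0,"ry":0,"rz":0},
  {"dx":0,"dy":0,"dz":-0.04,"rx":0,"ry":0,"rz":0},
  {"dx":0,"dy":0,"dz":-0.1,"rx":0,"ry":0,"rz":0},
  {"dx":0,"dy":0,"dz":-0.14,"rx":0,"ry":0,"rz":0},
], gripper=0.8)

```text
clock: 17.23
eef_pos: [0.5139, 0.0164, 0.1821]
ee_rot: [0.001, 0.987, 0.161, 0.001]
ft_force: [1.1, 0.4, -0.5]
width: 0.0685
```

```bash
python3 -c "
from h import *
st()
plan([.45,-.16,.2],down(18))"
```

```text
t 17.23 p [0.5139 0.0164 0.1821] xang 18.54 z [ 0.002 -0.002 -1.   ] F [ 1.1  0.4 -0.5] w 0.0685 q [-0.04  0.29  1.7  -0.    1.15 -0.36]
t 17.23 d [-0.1166  0.1469 -0.0176] r [ 0.16 -0.07  0.54] rows>= 3.0150150837915803 0.05318003109084615
```

Call:
servo_tool([
  {"dx":-0.115,"dy":0.11,"dz":-0.02,"rx":0,"ry":0,"rz":10},
  {"dx":-0.115,"dy":0.11,"dz":-0.02,"rx":0,"ry":0,"rz":20},
  {"dx":-0.115,"dy":0.11,"dz":-0.02,"rx":0,"ry":0,"rz":30},
  {"dx":-0.115,"dy":0.11,"dz":-0.02,"rx":0,"ry":0,"rz":35.5},
], gripper=0.9)

```text
clock: 17.73
eef_pos: [0.4388, -0.1262, 0.2004]
ee_rot: [0.001, 0.989, -0.151, 0.001]
ft_force: [-1.0, 0.2, 0.3]
width: 0.0767
```

```bash
python3 look.py 11
```

```text
t 17.73 p [ 0.4388 -0.1262  0.2004] xang -17.38 z [ 0.001 -0.003 -1.   ] F [-1.   0.2  0.3] w 0.0767 q [-0.36  0.14  1.83 -0.    1.17 -0.05]
```

View pics/look11.png

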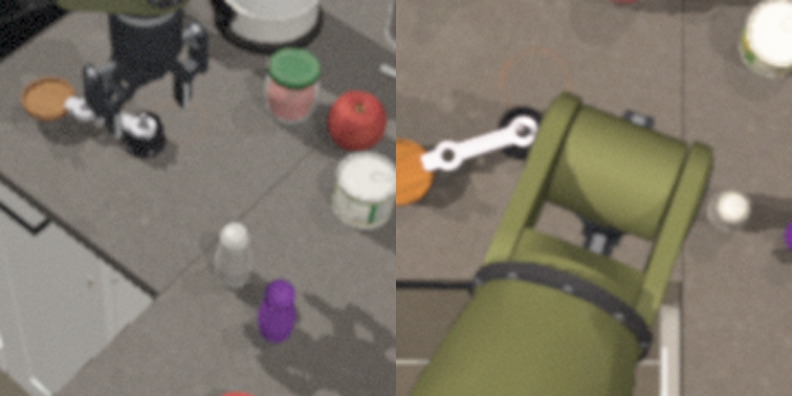

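```bash
python3 - <<'E'
from h import *
def tri(l):
    A=[];b=[]
    for c,u,v in l:
        R=np.array(c["R"]);t=np.array(c["t"]);x=(u-c["cx"])/c["fx"];y=(v-c["cy"])/c["fy"]
        A+= [R[0]-x*R[2],R[1]-y*R[2]];b+=[x*t[2]-t[0],y*t[2]-t[1]]
    return np.linalg.lstsq(np.array(A),np.array(b),rcond=None)[0]
a=load("top0");b=load("scene0")
print("dome tri",tri([(a,322.39,223.43),(b,296.06,236.6)]))
for n,c,bx in(("t",a,(308,210,336,240)),("s",b,(282,226,310,266))):
    x0,y0,x1,y1=bx; crop(c,"sh"+n,*bx,14)
    for z in(.075,.08,.085): print(n,z,ray(c,*((322.39,223.43) if n=="t" else (296.06,236.6)),z)[:2])
    P=pts(c)[y0:y1,x0:x1].reshape(-1,3); q=P[(P[:,2]>.02)&(P[:,2]<.12)]
    for lo,hi in((.02,.04),(.04,.06),(.06,.075),(.075,.085),(.085,.1)):
        s=q[(q[:,2]>lo)&(q[:,2]<hi)]
        if len(s)>3: print(n,lo,len(s),s.mean(0).round(4),s.min(0).round(3),s.max(0).round(3))
    # silhouette of depth-raised pixels
c=load("top11"); hsv=cv2.cvtColor(c["frame"],cv2.COLOR_RGB2HSV).astype(int);H,S=hsv[...,0],hsv[...,1]
t=((H>5)&(H<22)&(S>110)).astype(np.uint8); t[:,:150]=0;t[:,200:]=0;t[:185]=0;t[235:]=0
k,_=cv2.findContours(t,cv2.RETR_EXTERNAL,cv2.CHAIN_APPROX_NONE);k=max(k,key=cv2.contourArea)
e=cv2.fitEllipse(k);print("tray top",e,ray(c,*e[0],.034)); 
P=pts(c); m=cv2.erode(t,np.ones((5,5)))>0;q=P[m];print("tray z",np.median(q[:,2]),np.percentile(q[:,2],[5,95]))
s=load("scene11");hsv=cv2.cvtColor(s["frame"],cv2.COLOR_RGB2HSV).astype(int);H,S=hsv[...,0],hsv[...,1]
t=((H>5)&(H<22)&(S>90)).astype(np.uint8);t[:,:195]=0;t[:,226:]=0;t[:160]=0;t[190:]=0
k,_=cv2.findContours(t,cv2.RETR_EXTERNAL,cv2.CHAIN_APPROX_NONE);k=max(k,key=cv2.contourArea)
e=cv2.fitEllipse(k);print("tray scene",e,ray(s,*e[0],.034));P=pts(s);q=P[cv2.erode(t,np.ones((3,3)))>0];print(np.median(q,0))
A=np.c_[q[:,:2]-q[:,:2].mean(0),np.ones(len(q))];print("tilt",np.degrees(np.linalg.lstsq(A,q[:,2],rcond=None)[0][:2]))
w=s["frame"].min(2)>150; w[:, :215]=0;w[:,265:]=0;w[:165]=0;w[210:]=0;q=P[w];print("white z",np.median(q[:,2]))
w=c["frame"].min(2)>150; w[:, :180]=0;w[:,235:]=0;w[:180]=0;w[215:]=0;P=pts(c);q=P[w];q=q[q[:,2]<.06];print("white z top",np.median(q[:,2]),[ (len(v),np.median(v[:,2]).round(4)) for v in (q[q[:,1]<-.015],q[(q[:,1]>0)&(q[:,1]<.03)],q[q[:,1]>.04])])
cv2.imwrite("pics/sh.png",np.hstack([cv2.resize(cv2.imread("pics/sht.png"),(390,420)),cv2.resize(cv2.imread("pics/shs.png"),(390,560))[:420]]))
crop(c,"t11z",150,170,240,230,8)
E
```

```text
dome tri [ 0.44596088 -0.24925112  0.07689971]
t 0.075 [ 0.44577195 -0.24918382]
t 0.08 [ 0.44534611 -0.24852355]
t 0.085 [ 0.44492027 -0.24786328]
t 0.02 36 [ 0.4376 -0.2409  0.0348] [ 0.424 -0.27   0.028] [ 0.465 -0.23   0.04 ]
t 0.04 54 [ 0.4391 -0.2405  0.0506] [ 0.426 -0.266  0.041] [ 0.463 -0.231  0.06 ]
t 0.06 12 [ 0.4365 -0.2409  0.0668] [ 0.429 -0.257  0.06 ] [ 0.457 -0.235  0.074]
t 0.075 77 [ 0.4437 -0.2483  0.0815] [ 0.428 -0.266  0.076] [ 0.46  -0.234  0.085]
t 0.085 98 [ 0.445  -0.2512  0.0879] [ 0.432 -0.263  0.085] [ 0.457 -0.238  0.092]
s 0.075 [ 0.44747412 -0.24871293]
s 0.08 [ 0.44450874 -0.25086282]
s 0.085 [ 0.44154335 -0.25301271]
s 0.02 76 [ 0.4313 -0.261   0.0319] [ 0.422 -0.275  0.02 ] [ 0.451 -0.234  0.039]
s 0.04 85 [ 0.4339 -0.2596  0.0495] [ 0.424 -0.272  0.04 ] [ 0.454 -0.236  0.06 ]
s 0.06 46 [ 0.4344 -0.2596  0.0667] [ 0.427 -0.27   0.06 ] [ 0.449 -0.242  0.075]
s 0.075 72 [ 0.4387 -0.2567  0.081 ] [ 0.427 -0.269  0.075] [ 0.459 -0.236  0.085]
s 0.085 56 [ 0.4434 -0.2528  0.0877] [ 0.431 -0.265  0.085] [ 0.456 -0.241  0.092]
tray top ((170.26246643066406, 208.09451293945312), (29.177263259887695, 30.715845108032227), 143.84658813476562) [0.48232432 0.10430477 0.034     ]
tray z 0.029951078835098215 [0.02633203 0.03360201]
tray scene ((210.86228942871094, 174.5116424560547), (18.78403091430664, 22.04775619506836), 74.05126953125) [0.47837686 0.09997755 0.034     ]
[0.47937192 0.10507753 0.0297042 ]
tilt [-28.90802141 -46.17745123]
white z 0.03416368467831317
white z top 0.03513430919611804 [(114, np.float64(0.0355)), (111, np.float64(0.0351)), (162, np.float64(0.0349))]
```

View pics/t11z.png

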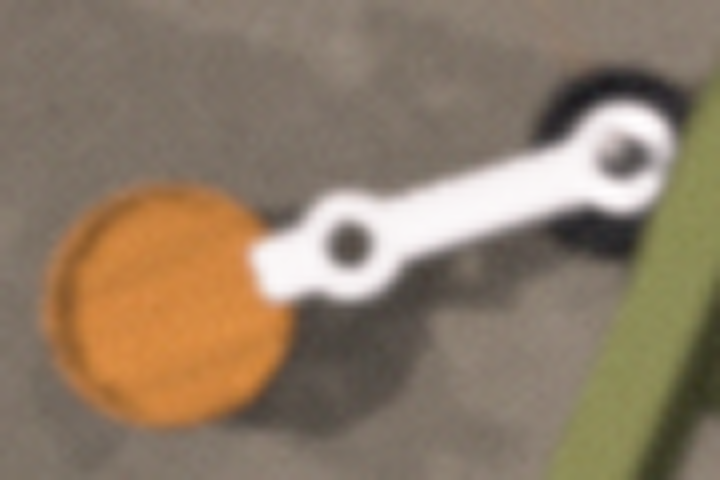

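View pics/sh.png

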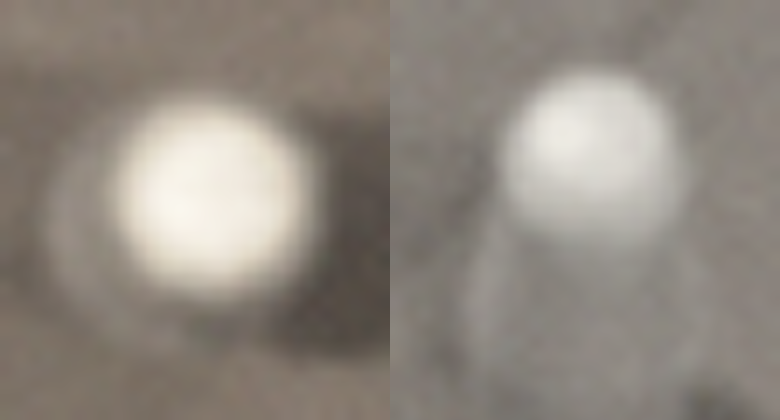

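```bash
python3 -c "
from h import *
plan([.4442,-.252,.16],down(-17));plan([.4442,-.252,.055],down(-17))"
```

```text
t 17.82 d [0.0419 0.12   0.0403] r [ 0.12 -0.05 -0.09] rows>= 2.1337893900022378 0.014872229046849655
t 17.82 d [0.0418 0.1198 0.1453] r [ 0.12 -0.05 -0.09] rows>= 3.0863648064875018 0.014872229046849655
```

Call:
servo_tool([
  {"dx":0.042,"dy":0.06,"dz":0.02,"rx":0.1,"ry":0,"rz":0},
  {"dx":0.042,"dy":0.12,"dz":0.04,"rx":0.1,"ry":0,"rz":0},
  {"dx":0.042,"dy":0.12,"dz":0.04,"rx":0.1,"ry":0,"rz":0},
  {"dx":0.042,"dy":0.12,"dz":0.04,"rx":0.1,"ry":0,"rz":0},
], gripper=1)

```text
clock: 18.32
eef_pos: [0.4447, -0.2514, 0.1598]
ee_rot: [-0.0, 0.989, -0.147, -0.0]
ft_force: [0.8, 0.4, 0.4]
width: 0.0853
```

```bash
python3 look.py 12; python3 -c "
from h import *
plan([.4442,-.252,.055],down(-17))"
```

```text
t 18.32 p [ 0.4447 -0.2514  0.1598] xang -16.92 z [-0.  0. -1.] F [0.8 0.4 0.4] w 0.0853 q [-0.59  0.31  1.73 -0.    1.1  -0.29]
t 18.43 d [-0.0007  0.0017  0.1056] r [ 0.02 -0.06  0.15] rows>= 1.6898386144914108 0.01546523368227381
```

View pics/look12.png

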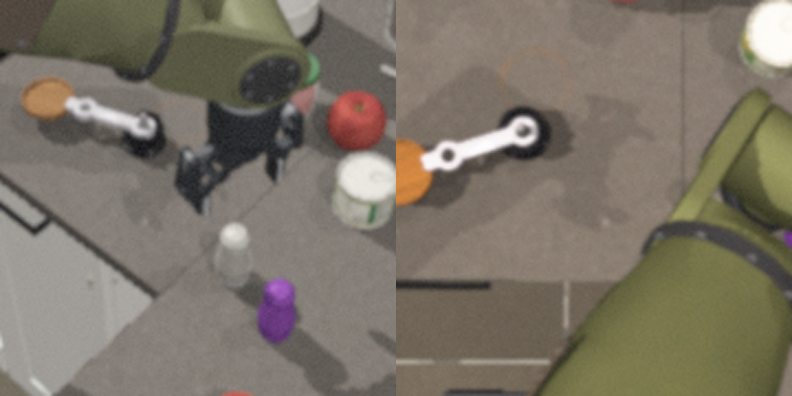

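Call:
servo_tool([
  {"dx":0,"dy":0.001,"dz":0.03,"rx":0,"ry":0,"rz":0},
  {"dx":0,"dy":0.001,"dz":0.06,"rx":0,"ry":0,"rz":0},
  {"dx":0,"dy":0.001,"dz":0.06,"rx":0,"ry":0,"rz":0},
])

```text
clock: 18.8
eef_pos: [0.4443, -0.251, 0.0993]
ee_rot: [-0.0, 0.989, -0.146, -0.001]
ft_force: [0.8, -0.7, 0.9]
width: 0.0853
```

```bash
python3 look.py 13; python3 -c "
from h import *
b=load('scene13');crop(b,'s13z',250,200,340,280,8)
plan([.4442,-.252,.055],down(-17))"
```

```text
t 18.8 p [ 0.4443 -0.251   0.0993] xang -16.84 z [-0.002  0.001 -1.   ] F [ 0.8 -0.7  0.9] w 0.0853 q [-0.59  0.39  1.78 -0.    0.97 -0.29]
t 18.9 d [-0.0011  0.0002  0.0464] r [ 0.04 -0.1   0.12] rows>= 0.7430945261458279 0.015353501951209268
```

View pics/s13z.png

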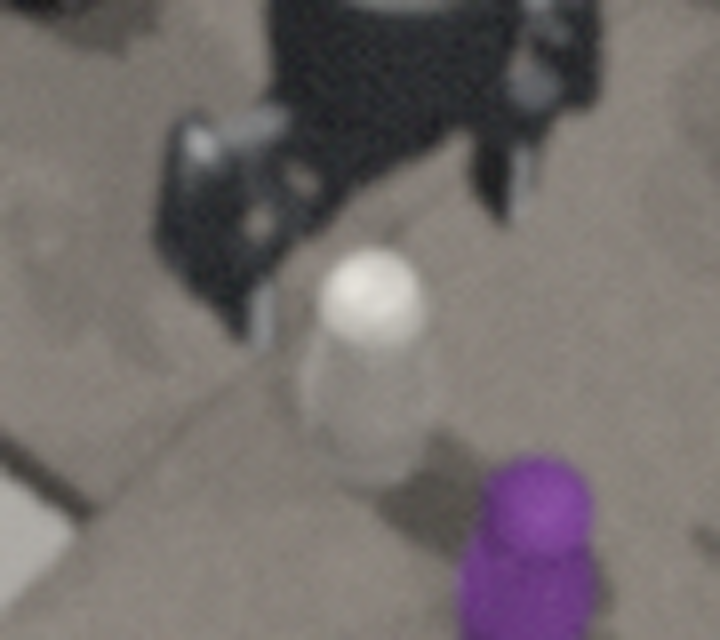

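```bash
python3 -c "
from h import *
b=load('scene13')
f=lambda p:((proj(b,p)-[250,200])*8+4).round(0)
print(f([.4443,-.251,.095]),f([.4442,-.252,.077]),f([.4442,-.252,.09]))
x=np.array([np.cos(np.radians(-17)),np.sin(np.radians(-17)),0])
for s in(-.0427,.0427): print(f(np.array([.4443,-.251,.095])+s*x),f(np.array([.4443,-.251,.09])+s*x))
"
```

```text
[375. 269.] [374. 305.] [376. 280.]
[258. 327.] [258. 336.]
[488. 212.] [487. 222.]
```

Call:
servo_tool([
  {"dx":0,"dy":0.001,"dz":0.025,"rx":0,"ry":0,"rz":0},
  {"dx":0,"dy":0.001,"dz":0.044,"rx":0,"ry":0,"rz":0},
  {"dx":0,"dy":0.001,"dz":0.044,"rx":0,"ry":0,"rz":0},
  {"dx":0,"dy":0.001,"dz":0.044,"rx":0,"ry":0,"rz":0},
])

```text
clock: 19.4
eef_pos: [0.4449, -0.2538, 0.0577]
ee_rot: [0.001, 0.989, -0.147, 0.001]
ft_force: [-0.7, 0.6, -0.4]
width: 0.0856
```

Call:
servo_tool([
  {"dx":0,"dy":0,"dz":0,"rx":0,"ry":0,"rz":0},
  {"dx":0,"dy":0,"dz":0,"rx":0,"ry":0,"rz":0},
  {"dx":0,"dy":0,"dz":0,"rx":0,"ry":0,"rz":0},
  {"dx":0,"dy":0,"dz":0,"rx":0,"ry":0,"rz":0},
  {"dx":0,"dy":0,"dz":0,"rx":0,"ry":0,"rz":0},
], gripper=0)

```text
clock: 20.02
eef_pos: [0.4446, -0.2537, 0.0569]
ee_rot: [0.0, 0.989, -0.148, 0.001]
ft_force: [-0.1, 1.2, 8.9]
width: 0.0354
```

```bash
python3 look.py 14; python3 -c "
from h import *
b=load('scene14');crop(b,'s14z',250,200,340,280,8)"
```

```text
t 20.02 p [ 0.4446 -0.2537  0.0569] xang -16.96 z [ 0.001 -0.001 -1.   ] F [-0.1  1.2  8.9] w 0.0354 q [-0.59  0.47  1.79 -0.    0.88 -0.29]
```

View pics/s14z.png

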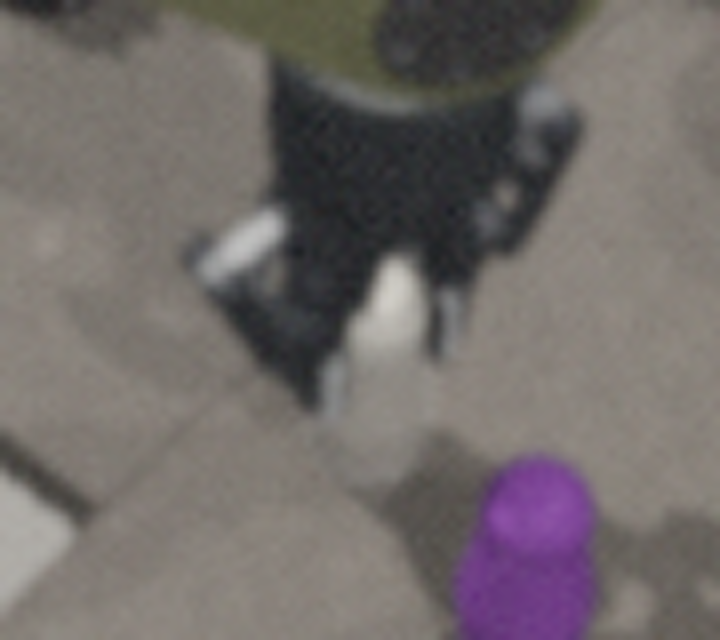

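The grip reads 35 mm, not 44 mm, so I'm on the narrowing shoulder. I'll regrip about 11 mm lower.

Call:
servo_tool([
  {"dx":0,"dy":0,"dz":0,"rx":0,"ry":0,"rz":0},
  {"dx":0,"dy":0,"dz":0,"rx":0,"ry":0,"rz":0},
  {"dx":0,"dy":0,"dz":0,"rx":0,"ry":0,"rz":0},
  {"dx":0,"dy":-0.001,"dz":0.006,"rx":0,"ry":0,"rz":0},
  {"dx":0,"dy":-0.001,"dz":0.011,"rx":0,"ry":0,"rz":0},
  {"dx":0,"dy":-0.001,"dz":0.011,"rx":0,"ry":0,"rz":0},
], gripper=0.85)

```text
clock: 20.88
eef_pos: [0.4443, -0.2524, 0.0445]
ee_rot: [-0.0, 0.989, -0.147, -0.0]
ft_force: [-0.1, 0.3, 0.6]
width: 0.0726
```

Call:
servo_tool([
  {"dx":0,"dy":0,"dz":0,"rx":0,"ry":0,"rz":0},
  {"dx":0,"dy":0,"dz":0,"rx":0,"ry":0,"rz":0},
  {"dx":0,"dy":0,"dz":0,"rx":0,"ry":0,"rz":0},
  {"dx":0,"dy":0,"dz":0,"rx":0,"ry":0,"rz":0},
  {"dx":0,"dy":0,"dz":0,"rx":0,"ry":0,"rz":0},
], gripper=0)

```text
clock: 21.5
eef_pos: [0.4448, -0.2528, 0.0458]
ee_rot: [0.0, 0.989, -0.147, 0.001]
ft_force: [-0.6, 1.4, 6.3]
width: 0.0385
```

```bash
python3 look.py 15; python3 -c "
from h import *
b=load('scene15');crop(b,'s15z',250,200,340,280,8)"
```

```text
t 21.5 p [ 0.4448 -0.2528  0.0458] xang -16.96 z [ 0.001 -0.001 -1.   ] F [-0.6  1.4  6.3] w 0.0385 q [-0.59  0.48  1.8  -0.    0.86 -0.29]
```

View pics/s15z.png

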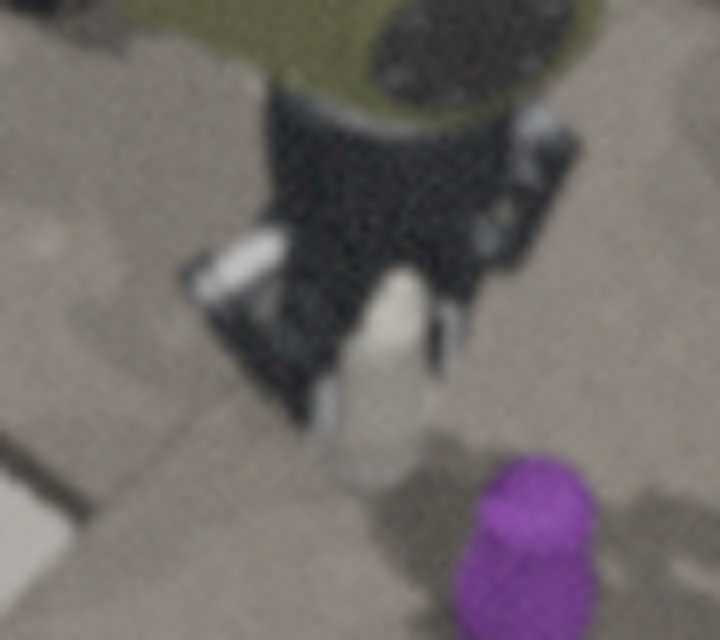

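Call:
servo_tool([
  {"dx":0,"dy":0,"dz":-0.015,"rx":0,"ry":0,"rz":0},
  {"dx":0,"dy":0,"dz":-0.04,"rx":0,"ry":0,"rz":0},
  {"dx":0,"dy":0,"dz":-0.07,"rx":0,"ry":0,"rz":0},
  {"dx":0,"dy":0,"dz":-0.1,"rx":0,"ry":0,"rz":0},
  {"dx":0,"dy":0,"dz":-0.1,"rx":0,"ry":0,"rz":0},
])

```text
clock: 22.22
eef_pos: [0.4452, -0.253, 0.1477]
ee_rot: [0.001, 0.989, -0.147, 0.002]
ft_force: [0.4, 0.3, -2.3]
width: 0.0388
```

```bash
python3 look.py 16; python3 -c "
from h import *
b=load('scene16');crop(b,'s16z',250,170,340,280,7)
plan([.482,.103,.145],down(-17));plan([.482,.103,.145],down(18))"
```

```text
t 22.23 p [ 0.4452 -0.253   0.1477] xang -16.96 z [ 0.004 -0.003 -1.   ] F [ 0.4  0.3 -2.3] w 0.0388 q [-0.59  0.32  1.74 -0.    1.07 -0.29]
t 22.32 d [-6.750e-02 -3.509e-01 -2.000e-04] r [ 0.02 -0.02  0.04] rows>= 5.717984810732767 0.005084137874132764
t 22.32 d [-6.750e-02 -3.509e-01 -2.000e-04] r [ 3.000e-02 -2.000e-02 -3.496e+01] rows>= 5.717984810732767 3.2669019726176005
```

View pics/s16z.png

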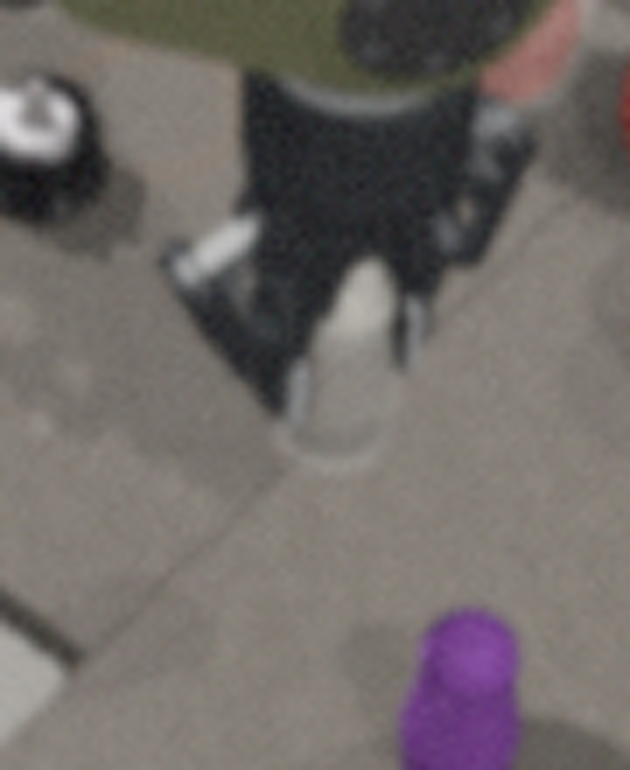

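Call:
servo_tool([
  {"dx":-0.003,"dy":-0.02,"dz":0,"rx":0,"ry":0,"rz":0},
  {"dx":-0.01,"dy":-0.06,"dz":0,"rx":0,"ry":0,"rz":0},
  {"dx":-0.02,"dy":-0.105,"dz":0,"rx":0,"ry":0,"rz":0},
  {"dx":-0.03,"dy":-0.15,"dz":0,"rx":0,"ry":0,"rz":0},
  {"dx":-0.038,"dy":-0.195,"dz":0,"rx":0,"ry":0,"rz":0},
  {"dx":-0.047,"dy":-0.24,"dz":0,"rx":0,"ry":0,"rz":0},
  {"dx":-0.056,"dy":-0.285,"dz":0,"rx":0,"ry":0,"rz":0},
  {"dx":-0.063,"dy":-0.325,"dz":0,"rx":0,"ry":0,"rz":0},
  {"dx":-0.0675,"dy":-0.345,"dz":0,"rx":0,"ry":0,"rz":0},
  {"dx":-0.0675,"dy":-0.351,"dz":0,"rx":0,"ry":0,"rz":0},
  {"dx":-0.0675,"dy":-0.351,"dz":0,"rx":0,"ry":0,"rz":0},
])

```text
clock: 23.7
eef_pos: [0.4819, 0.103, 0.1445]
ee_rot: [0.0, 0.989, -0.147, -0.0]
ft_force: [-0.1, 0.3, -1.0]
width: 0.0383
```

```bash
python3 look.py 17; python3 -c "
from h import *
b=load('scene17');crop(b,'s17z',180,110,270,200,7)
f=lambda p:((proj(b,p)-[180,110])*7+3).round(0)
print(f([.482,.103,.03]),f([.482,.103,.102]))
plan([.482,.103,.08],down(-17))"
```

```text
t 23.7 p [0.4819 0.103  0.1445] xang -16.93 z [-0.001 -0.001 -1.   ] F [-0.1  0.3 -1. ] w 0.0383 q [ 0.14  0.29  1.79 -0.    1.06  0.43]
[221. 453.] [205. 330.]
t 23.8 d [-0.0003 -0.0007  0.0647] r [ 0.04 -0.    0.  ] rows>= 1.0353196902526922 0.0034385335156408322
```

View pics/s17z.png

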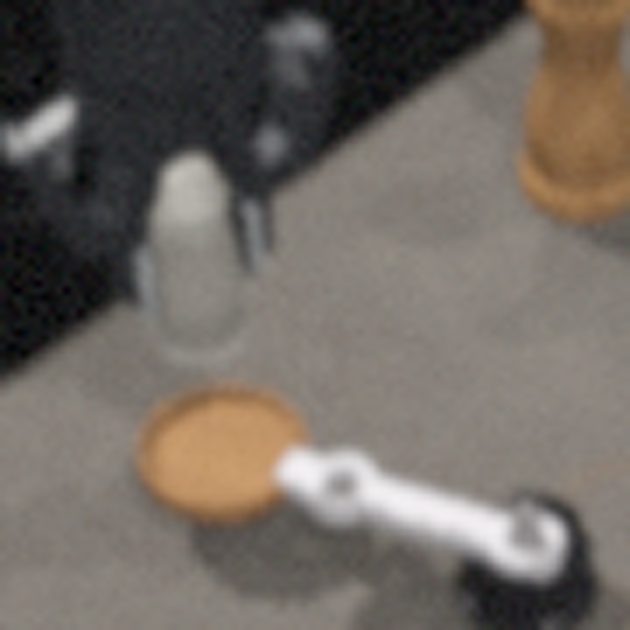

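Call:
servo_tool([
  {"dx":0,"dy":-0.0007,"dz":0.025,"rx":0,"ry":0,"rz":0},
  {"dx":0,"dy":-0.0007,"dz":0.05,"rx":0,"ry":0,"rz":0},
  {"dx":0,"dy":-0.0007,"dz":0.062,"rx":0,"ry":0,"rz":0},
  {"dx":0,"dy":-0.0007,"dz":0.065,"rx":0,"ry":0,"rz":0},
  {"dx":0,"dy":-0.0007,"dz":0.065,"rx":0,"ry":0,"rz":0},
])

```text
clock: 24.42
eef_pos: [0.4828, 0.1034, 0.0805]
ee_rot: [0.0, 0.989, -0.148, 0.001]
ft_force: [-0.5, -0.1, -2.1]
width: 0.0387
```

Call:
servo_tool([
  {"dx":0,"dy":0,"dz":0.001,"rx":0,"ry":0,"rz":0},
  {"dx":0,"dy":0,"dz":0.002,"rx":0,"ry":0,"rz":0},
  {"dx":0,"dy":0,"dz":0.002,"rx":0,"ry":0,"rz":0},
])

```text
clock: 24.8
eef_pos: [0.4825, 0.1036, 0.0781]
ee_rot: [0.0, 0.989, -0.147, 0.0]
ft_force: [0.5, -0.4, -0.7]
width: 0.0386
```

```bash
python3 look.py 18; python3 -c "
from h import *
b=load('scene18');crop(b,'s18z',180,110,270,200,7)"
```

```text
t 24.8 p [0.4825 0.1036 0.0781] xang -16.96 z [ 0.001 -0.    -1.   ] F [ 0.5 -0.4 -0.7] w 0.0386 q [ 0.14  0.4   1.83 -0.    0.91  0.43]
```

View pics/s18z.png

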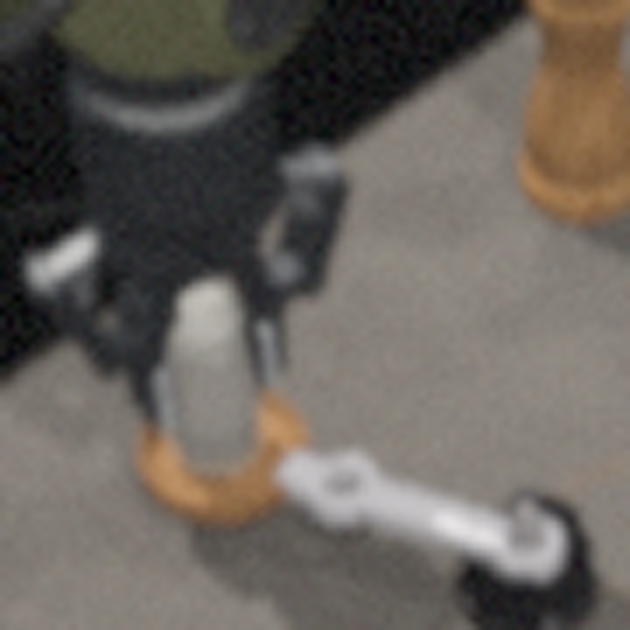

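Call:
servo_tool([
  {"dx":0,"dy":0,"dz":0.001,"rx":0,"ry":0,"rz":0},
  {"dx":0,"dy":0,"dz":0.002,"rx":0,"ry":0,"rz":0},
  {"dx":0,"dy":0,"dz":0.002,"rx":0,"ry":0,"rz":0},
])

```text
clock: 25.28
eef_pos: [0.4825, 0.1036, 0.076]
ee_rot: [0.0, 0.989, -0.147, 0.0]
ft_force: [-0.1, 0.7, 1.1]
width: 0.0384
```

```bash
python3 -c "
from h import *
st()"
```

```text
t 25.27 p [0.4825 0.1036 0.076 ] xang -16.96 z [ 0. -0. -1.] F [-0.1  0.7  1.1] w 0.0384 q [ 0.14  0.4   1.84 -0.    0.91  0.43]
```

Call:
servo_tool([
  {"dx":0,"dy":0,"dz":0,"rx":0,"ry":0,"rz":0},
  {"dx":0,"dy":0,"dz":0,"rx":0,"ry":0,"rz":0},
  {"dx":0,"dy":0,"dz":0,"rx":0,"ry":0,"rz":0},
  {"dx":0,"dy":0,"dz":0,"rx":0,"ry":0,"rz":0},
  {"dx":0,"dy":0,"dz":0,"rx":0,"ry":0,"rz":0},
  {"dx":0,"dy":0,"dz":-0.03,"rx":0,"ry":0,"rz":0},
  {"dx":0,"dy":0,"dz":-0.08,"rx":0,"ry":0,"rz":0},
  {"dx":0,"dy":0,"dz":-0.13,"rx":0,"ry":0,"rz":0},
  {"dx":0,"dy":0,"dz":-0.15,"rx":0,"ry":0,"rz":0},
  {"dx":0,"dy":0,"dz":-0.15,"rx":0,"ry":0,"rz":0},
], gripper=0.9)

```text
clock: 26.52
eef_pos: [0.4828, 0.1037, 0.227]
ee_rot: [-0.0, 0.989, -0.147, 0.002]
ft_force: [-0.4, 0.4, 0.7]
width: 0.0769
```

Call:
servo_tool([
  {"dx":0,"dy":0.06,"dz":0,"rx":0,"ry":0,"rz":0},
  {"dx":0,"dy":0.12,"dz":0,"rx":0,"ry":0,"rz":0},
  {"dx":0,"dy":0.18,"dz":0,"rx":0,"ry":0,"rz":0},
  {"dx":0,"dy":0.24,"dz":0,"rx":0,"ry":0,"rz":0},
  {"dx":0,"dy":0.24,"dz":0,"rx":0,"ry":0,"rz":0},
  {"dx":0,"dy":0.24,"dz":0,"rx":0,"ry":0,"rz":0},
])

```text
clock: 27.28
eef_pos: [0.4123, -0.1256, 0.2251]
ee_rot: [-0.0, 0.989, -0.148, -0.0]
ft_force: [0.3, 0.6, -0.0]
width: 0.0768
```

```bash
python3 look.py 19; python3 - <<'E'
from h import *
b=load('scene19');a=load('top19')
i=[cv2.resize(c['frame'][y:y+80,x:x+80],None,fx=5,fy=5,interpolation=cv2.INTER_CUBIC) for c,x,y in((b,190,130),(a,145,155))]
cv2.imwrite('pics/fin.png',np.hstack(i)[:,:,::-1])
P=pts(a)[155:235,145:235].reshape(-1,3)
q=P[(P[:,2]>.09)&(P[:,2]<.14)];print("shaker top",len(q),q.mean(0),q[:,2].max())
q=q[q[:,2]>.113];print(q.mean(0))
w=a["frame"].min(2)>150; w[:, :180]=0;w[:,235:]=0;w[:180]=0;w[215:]=0;P=pts(a);q=P[w];q=q[q[:,2]<.06]
for lo,hi in((-.06,-.015),(0,.03),(.04,.06)):
    v=q[(q[:,1]>lo)&(q[:,1]<hi)];print(lo,len(v),np.median(v[:,2]))
i=np.hstack([cv2.resize(c['frame'],(400,300)) for c in(b,a)]);cv2.imwrite('pics/finall.png',i[:,:,::-1])
E
```

```text
t 27.27 p [ 0.4123 -0.1256  0.2251] xang -17.0 z [-0.001  0.    -1.   ] F [ 0.3  0.6 -0. ] w 0.0768 q [-0.38  0.05  1.87 -0.    1.22 -0.08]
shaker top 218 [0.48022458 0.10249674 0.11302442] 0.12231361274305849
[0.48156603 0.10391293 0.11722387]
-0.06 125 0.03574876823581075
0 107 0.03537737602376747
0.04 71 0.034766089522295825
```

View pics/fin.png

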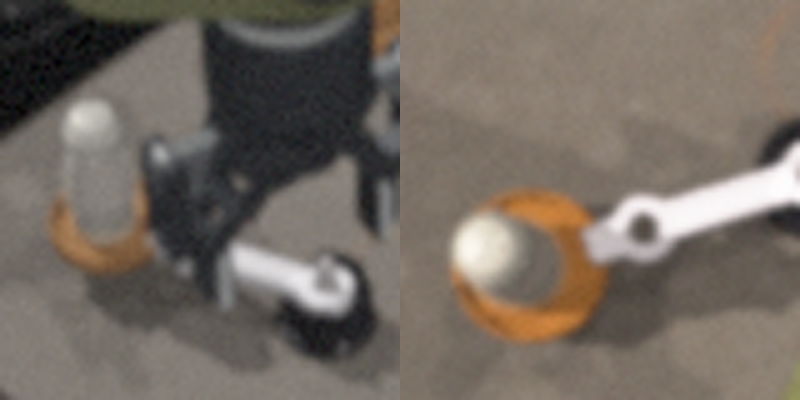

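View pics/finall.png

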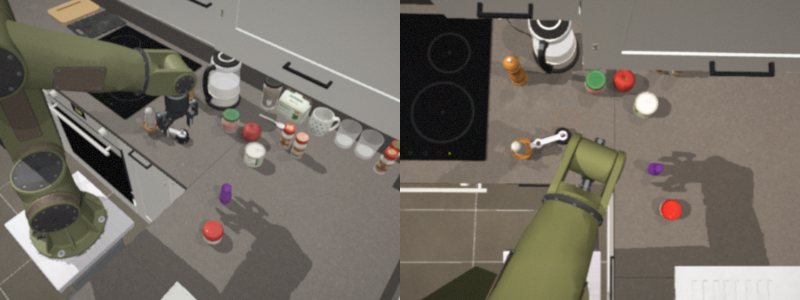

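The final views show the shaker upright on the tray: its dome is at scene crop (90,120), the top height is 0.12 m, and it is centred at (0.482, 0.104). The arm lies flat, with its top face at 0.035–0.036 m all along, and the far eye is on the pin. The purple shaker and the other things are unmoved.

```bash
python3 -c "
from cell import *
print(close_job()); print(observe()['clock'])"
```

```text
the job is handed in; nothing more can be done
None
the job is handed in; nothing more can be done
```

The swing arm is turned end for end and back on its pin by the far-end hole, with the tray out to the left. The salt shaker stands upright on the tray, and the job was handed in at about 27 s of the 72 s allowed.

- **Arm:** The wrist cannot make a half turn in one grasp. I lifted the arm off the pin, set it on the worktop by the hob, regripped it from the other side and lowered it onto the pin until it touched the seat.
- **Shaker:** The first grip landed on the narrow shoulder (35 mm opening), so I released and regripped about 11 mm lower before lifting. It stayed upright throughout.

**Last checks**
- **Arm level:** The bar's top face read 35–36 mm all along, against 36 mm nominal when fitted, and the pin showed in the far eye.
- **Shaker:** Its top was at about 120 mm, within 2 mm of the tray centre.
- **Bystanders:** I checked the others, including the purple look-alike, only by eye, and they looked unmoved.
- **Forces:** The tool force readings I took stayed under about 10 N.

**Disagreements:** The two cameras differed by 3–4 mm, so I averaged them. One depth-based tilt fit of the tray gave nonsense values, and I disregarded it.

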